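# Make up a coffee tray and a tea tray from the stock

## Robot

A 6-joint arm with a two-finger parallel gripper is mounted at the origin on a cart in front of the work surface, level with it; the furniture and walls round the work are solid. World frame = base frame: x ahead of the robot, y to its left, z up, the work surface at z = 0. Lengths are in m, angles in rad, forces in N, time in s.
With the tool pointing down it reaches from about 0.325 to 0.9 m from the base axis. Payload 6.1 kg.
Tool frame: the origin (TCP) lies on the centre line of the jaws, within the pads' length; the fingertips stand tips_ahead ahead of it and the grasp point (between the pads) lies 3 mm ahead of it (tips_ahead is the distance from the TCP to the fingertips, in m); z points along the fingers, y is the line along which they close (so a half turn about z gives the same grasp; the last joint's range is limited). The gripper opens to 87 mm and grips with 3 to 60 N. Pads are 19 mm wide; open, the fingers measure 117 mm over their backs; the gripper's body (75 mm by 190 mm) begins 51 mm behind the grasp point.
Start: joints at [-1.266, 0.22, 1.526, -0, 1.395, -0.126], TCP at [0.261, -0.568, 0.245] pointing down, gripper open.
Joint ranges: [-2.98, 2.98], [-0.91, 2.08], [0.09, 2.57], [-1.24, 4.39], [0.2, 2.65], [-2.68, 2.68]. Speed limits (rad/s): [2.57, 2.57, 3.01, 3.14, 3.14, 3.14].

## Interface

Orientations are given as a unit quaternion [x, y, z, w].
In Python, from bench import get_obs, capture, sign_off, tips_ahead gives the robot as it stands. The module is installed in compiled form; this text tells all that it offers.
- The arm moves only by the tool apply_moves, never from a script. Its argument "steps" is a list of rows, each an object with "travel": the shift along the tool's x, y, z in mm, a list of three; "delta_rot": the turn, a rotation vector about the tool's x, y, z in rad, a list of three; "jaw": the opening in per cent of the stroke, from 0 (shut) to 100 (fully open). In form: [{"travel": [dx, dy, dz], "delta_rot": [rx, ry, rz], "jaw": jaw}, ...]. A call has 1 to 8 rows; each row shifts and turns the commanded pose from where the row before left it, along the tool's axes as they then stand; what a row does not reach is not made up. A row lasts 1/12 s, in which the tool goes at most 41.7 mm and 7.16 degrees, less where a joint would pass 70% of its speed; a pose out of reach is approached as far as the arm can. A call is refused whole if a number of a shift passes 41.7 or a number of a turn 0.125, either way. A call with a gripper value outside its range is refused whole. The fingers move at their own pace and stop on an object; "squeeze" is the grip in N (left out, the last holds). Time passes only in rows, so rows that do not move let the fingers close. It gives the time, the measured TCP pose, the force, the opening and the grip force at its end, in the units of the state.
- get_obs(): the state, without advancing time (a new reading comes with each control period).
- capture(name): name is "scene" or "top" or "wrist"; returns a dict with "img" (420x560x3 uint8, red, green, blue), "mtx" (3x3 intrinsics, pixels), "T" (4x4, takes a point from camera to world coordinates); the wrist camera has in their place "tool_from_camera" (4x4, takes a point from camera to tool coordinates, whose origin is the TCP and whose axes are the flange's). Camera axes: x right, y down, z forward; pixel columns grow to the right and rows downward; lengths in m; the calibration is good to about 2 mm. A picture is of the moment at which its call begins: read the wrist's pose just before it. There is no depth.
- sign_off(): hands the job in; it is judged then, once.
The state is a dict: "clock": time; "joint_positions": joint angles; "dq": joint speeds; "tau": joint torques, N m; "eef_pos": TCP position; "orientation": TCP orientation; "contact_force": force on the tool from outside, world axes, zero at the start; "torque": the same for the moment, N m; "gripper_width": finger opening in m; "finger_force": force on a finger pad.
Only numpy, scipy, OpenCV 4.12 (cv2) and the standard library are available. Lean on these libraries where they do the work, as an engineer would, in place of code of your own. Each camera call takes 0.05 s, during which the arm holds its last target. There are 200 camera calls.

## Task

Make up the two drink trays from the stock on the board. On the empty tray goes the coffee set: the espresso cup standing in the cup well, the sugar stick lying flat in the pocket and the coffee capsule, dome up, in the small round well; on the tray where the tea cup already stands goes the tea set: the tea sachet flat in the pocket and the milk portion upright in the small round well. Set the things down into their recesses, without dropping or tipping the espresso cup, and do not disturb the tea cup, the kitchen timer or the tea light.

Things in the scene. Friction and masses are not known exactly. Their poses are not given: they have to be found in the camera images.
- coffee_tray: Coffee tray: wooden, fixed, 224 (x) x 120 (y) x 10 mm high, all its recesses empty at the start. Origin under its centre, z up. Three cork-lined recesses, 5 mm deep, in a row at y = 0: cup well 58 mm across at x = -59 mm (end nearer the robot), pocket 68 (x) x 60 (y) mm at x = +9.5 mm, small well 38 mm across at x = +68 mm. Wire handles at x = +/-105 mm, up to 29 mm high.
- tea_tray: Tea tray: exactly like the coffee tray (same size, origin, axes, recesses and handles), but with the white tea cup standing in its cup well. The two trays stand side by side ahead of the robot, either one on the left.
- espresso_cup_mid (a point): Small cream-white espresso cup with a handle, loose, about 130 g; bowl 64 mm across at the rim, tapering to a foot 45 mm across, 51 mm high, open and hollow. The point is on the bowl's axis 25.5 mm above the underside of its foot; z up; the handle points along -y and ends 55 mm from the axis, 12 mm thick. The bowl can be gripped across x near the rim (64 mm).
- capsule_mid (a point): Coffee capsule, dark grey aluminium, a small round dome standing on its rim (29 mm across below, narrower above), 21 mm high, 12 g. The point is on its axis half-way up; z up. All stock starts on the light wooden board on the right (250 x 276 mm, top 20 mm above the worktop), about 80 to 100 mm apart, in no fixed order.
- sugar_stick_mid (a point): Sugar stick: narrow dark packet lying flat, 17 (x) x 54 (y) x 9 mm, stiff, 12 g. The point is its centre, 4.5 mm above its underside; its long side runs along y, z up.
- tea_sachet_mid (a point): Tea sachet: flat, nearly square dark packet, 46 (x) x 54 (y) x 9 mm, stiff, 14 g. The point is its centre, 4.5 mm above its underside; crimped ends at +/-y, z up.
- creamer_mid (a point): Milk portion: small grey plastic cup with a flat dark lid, 29 mm across at the lid and narrower at its foot, 18 mm high, about 15 g; a small tear tab sticks out of the lid along -y, 21 mm from the axis. The point is on its axis 9 mm above its underside; z up. Grip it across x.
- tea_cup_mid (a point): White tea cup without handle, 72 mm across at the rim, 56 mm high, loose, already standing in the tea tray's cup well (rim 61 mm above the worktop); it stays there. The point is on its axis, half-way up.
- kitchen_timer_mid (a point): Bystander: round wind-up kitchen timer, white foot and dark top, 63 mm across, 48 mm high, standing on the board among the stock; leave it. The point is on its axis, half-way up.
- tea_light_mid (a point): Bystander: tea light in a white cup, 38 mm across, 15 mm high, on the board among the stock; leave it. The point is on its axis, half-way up.

How it is judged:
At the end, for the whole second after the job is handed in: Coffee tray: espresso cup in cup well, capsule in small well (8 mm in x and y), sugar stick in pocket (15 x 22 mm). Tea tray: sachet in pocket (11 mm), milk portion in small well (8 mm), tea cup in its well (10 mm). Each on its recess floor (2.7 mm), upright or flat (0.15 rad), released, at rest (x of espresso_cup_mid in the frame of coffee_tray between -0.067 and -0.051 m and y of espresso_cup_mid in the frame of coffee_tray between -0.008 and 0.008 m and z of espresso_cup_mid in the frame of coffee_tray below 0.033 m and angle between each of espresso_cup_mid, sugar_stick_mid, capsule_mid, tea_sachet_mid, creamer_mid, tea_cup_mid's own z axis and vertical below 0.15 rad and x of sugar_stick_mid in the frame of coffee_tray between -0.0055 and 0.0245 m and y of sugar_stick_mid in the frame of coffee_tray between -0.022 and 0.022 m and z of sugar_stick_mid in the frame of coffee_tray below 0.0122 m and x of capsule_mid in the frame of coffee_tray between 0.06 and 0.076 m and y of capsule_mid in the frame of coffee_tray between -0.008 and 0.008 m and z of capsule_mid in the frame of coffee_tray below 0.0182 m and x of tea_sachet_mid in the frame of tea_tray between -0.0015 and 0.0205 m and y of tea_sachet_mid in the frame of tea_tray between -0.011 and 0.011 m and z of tea_sachet_mid in the frame of tea_tray below 0.0122 m and x of creamer_mid in the frame of tea_tray between 0.06 and 0.076 m and y of creamer_mid in the frame of tea_tray between -0.008 and 0.008 m and z of creamer_mid in the frame of tea_tray below 0.0167 m and x of tea_cup_mid in the frame of tea_tray between -0.069 and -0.049 m and y of tea_cup_mid in the frame of tea_tray between -0.01 and 0.01 m and z of tea_cup_mid in the frame of tea_tray below 0.0355 m); the robot touches nothing.
It fails at once if the espresso cup is tipped by more than about 35 degrees (angle between espresso_cup_mid's own z axis and vertical above 0.6 rad).
It fails at once if the espresso cup is dropped or banged onto the coffee tray (faster than 0.6 m/s within 30 mm above the floor of the cup well) (horizontal distance between espresso_cup_mid and coffee_tray below 0.12 m and z of espresso_cup_mid in the frame of coffee_tray below 0.06 m and linear speed of espresso_cup above 0.6 m/s).
It fails at once if the tea cup is pushed by more than 15 mm (distance of tea_cup_mid from where it was at the start of the episode above 0.015 m).
It fails at once if the kitchen timer is pushed by more than 20 mm (distance of kitchen_timer_mid from where it was at the start of the episode above 0.02 m).
It fails at once if the tea light is pushed by more than 20 mm (distance of tea_light_mid from where it was at the start of the episode above 0.02 m).
It also fails if it takes over 128 s, if anything falls off the work surface, if the arm or the gripper's body presses on something with over 40 N, if the wrist force passes 120 N, or if a joint passes its speed limit or range.

## Working session

There is one attempt and no reset: what is moved stays moved. The work goes in short steps, Python scripts to look and compute and a tool call to move; the robot and the scene stay as the last step left them, time stands still between calls to the robot, and variables do not carry over. Pictures are saved under pics/ and viewed, at most 14 in all, crops included, and the job is handed in when it is done.

Besides the shell and the picture viewer there is one more tool, called after "Call:" by a JSON object that holds its "op" and its "data", one argument or row to a line. apply_moves: Moves the arm, as the interface text tells. Its arguments: {"type":"object","properties":{"steps":{"type":"array","items":{"type":"object","properties":{"travel":{"type":"array","items":{"type":"number"}},"delta_rot":{"type":"array","items":{"type":"number"}},"jaw":{"type":"number"}}}},"squeeze":{"type":"number"}},"required":["steps"]}

```bash
mkdir -p pics
python3 - <<'E'
from bench import *
import cv2
o=get_obs();print(o, tips_ahead)
for n in("scene","top"):
    c=capture(n);cv2.imwrite(f"pics/{n}0.png",c["img"][:,:,::-1]);print(n,c["mtx"],c["T"])
c=capture("wrist");print(c["tool_from_camera"],c["mtx"])
E
```

```text
{'clock': 0.0, 'joint_positions': array([-1.26610231e+00,  2.21219247e-01,  1.52756211e+00,  1.45011712e-05,
        1.39469626e+00, -1.26124288e-01]), 'dq': array([-0.00229422,  0.00010381,  0.00019684, -0.00136726, -0.00040516,
        0.00052545]), 'tau': array([ 4.52753629e-04, -4.94608569e+01, -3.87380469e+01,  6.99296035e-02,
        5.71049948e-02, -1.10305123e-04]), 'eef_pos': array([ 0.26082846, -0.56736355,  0.24346741]), 'orientation': array([ 9.76888860e-01,  2.13745801e-01, -7.69288021e-05, -9.39364310e-04]), 'contact_force': array([-0.40581454,  1.28119063,  0.18009013]), 'torque': array([-0.06817297,  0.00830097,  0.0032063 ]), 'finger_force': 0.0, 'gripper_width': 0.08703387406535162} 0.022
scene [[466.94606631   0.         281.28747012]
 [  0.         466.94606631 201.75174987]
 [  0.           0.           1.        ]] [[-0.89709091 -0.31614214  0.30867791  0.1284558 ]
 [-0.44158193  0.61733706 -0.6510763   0.60118625]
 [ 0.01527434 -0.72038122 -0.69341012  0.83507864]
 [ 0.          0.          0.          1.        ]]
top [[388.70199132   0.         282.29352931]
 [  0.         388.70199132 206.95186344]
 [  0.           0.           1.        ]] [[-0.02390192 -0.99773799  0.06283002  0.43230961]
 [-0.99971276  0.02374405 -0.00325832 -0.12498783]
 [ 0.00175911 -0.06288985 -0.99801892  0.91434233]
 [ 0.          0.          0.          1.        ]]
[[-3.10895769e-04 -9.67475703e-01 -2.52963768e-01  7.10055093e-02]
 [ 9.99999852e-01 -4.13823614e-04  3.53681358e-04  1.44908204e-04]
 [-4.46860502e-04 -2.52963621e-01  9.67475688e-01 -1.38993989e-01]
 [ 0.00000000e+00  0.00000000e+00  0.00000000e+00  1.00000000e+00]] [[330.88571548   0.         278.9181776 ]
 [  0.         330.88571548 206.75837208]
 [  0.           0.           1.        ]]
```

View pics/top0.png

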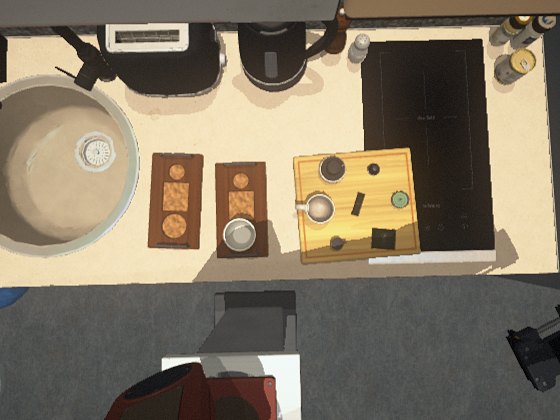

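View pics/scene0.png

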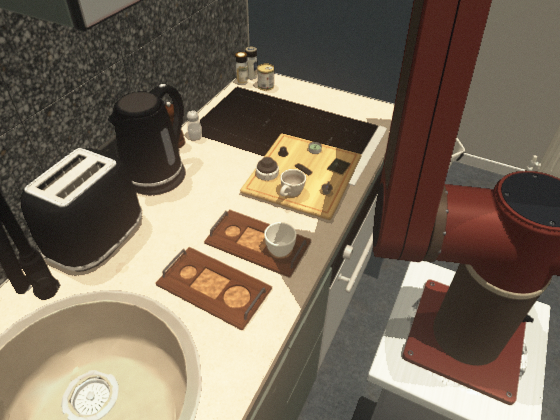

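The top view shows the coffee tray at (175,200) and the tea tray at (241,210). On the board are the timer (332,168), the cup (319,209) with its handle to the left (+y), the stick (358,204), the sachet (383,238), the tea light (400,199), and small round things at (373,169) and (337,243). I'll zoom in.

```bash
cat > h.py <<'E'
import numpy as np, cv2
from bench import *
from scipy.spatial.transform import Rotation as R
def cam(n):
    o=get_obs();c=capture(n)
    if n=="wrist":
        T=np.eye(4);T[:3,:3]=R.from_quat(o["orientation"]).as_matrix();T[:3,3]=o["eef_pos"]
        c["T"]=T@c["tool_from_camera"]
    return c
def pt(c,u,v,z):
    d=c["T"][:3,:3]@np.linalg.solve(c["mtx"],[u,v,1.]);o=c["T"][:3,3]
    return o+d*(z-o[2])/d[2]
def px(c,p):
    q=np.linalg.inv(c["T"])@np.r_[p,1];q=c["mtx"]@q[:3];return q[:2]/q[2]
def blobs(c,mask,z,amin=20,amax=1e9,roi=None):
    m=mask.astype(np.uint8)*255
    if roi is not None:
        k=np.zeros_like(m);x0,y0,x1,y1=roi;k[y0:y1,x0:x1]=255;m&=k
    for q in cv2.findContours(m,cv2.RETR_EXTERNAL,cv2.CHAIN_APPROX_NONE)[0]:
        a=cv2.contourArea(q)
        if amin<a<amax:
            W=np.array([pt(c,u,v,z)[:2] for u,v in q[:,0]]).astype(np.float32)*1000
            (X,Y),(w,h),an=cv2.minAreaRect(W)
            print("px",q[:,0].mean(0).round(),"area",a,"xy %.1f %.1f size %.1f %.1f ang %.1f"%(X,Y,w,h,an))
E
python3 - <<'E'
from h import *
c=cam("top");g=c["img"]
print("trays/brown")
hsv=cv2.cvtColor(g,cv2.COLOR_RGB2HSV)
br=(hsv[...,2]<150)&(hsv[...,1]>110)&((hsv[...,0]<15)|(hsv[...,0]>170))
blobs(c,br,0.01,300,roi=(140,140,280,265))
cork=(hsv[...,2]>150)&(hsv[...,1]>80)&(hsv[...,0]<25)
blobs(c,cork,0.005,60,roi=(150,152,201,248));blobs(c,cork,0.005,60,roi=(217,165,266,258))
print("board dark")
blobs(c,g.max(2)<110,0.03,20,roi=(297,150,416,258))
for n,u,v in(("cap?",373,169),("cup",319,209),("stick",358,204),("sach",383,238),("cap?",337,243)): print(n,g[v,u])
a=cv2.resize(g[143:268,140:280],None,fx=2.8,fy=2.8,interpolation=2)
b=cv2.resize(g[143:268,288:424],None,fx=2.8,fy=2.8,interpolation=2)
cv2.imwrite("pics/crop.png",np.hstack([a,b])[:,:,::-1])
E
```

```text
trays/brown
px [241. 216.] area 3443.5 xy 486.5 -31.3 size 220.1 117.7 ang 0.3
px [175. 207.] area 4422.5 xy 510.8 121.7 size 118.4 220.6 ang 86.9
px [174. 226.] area 418.0 xy 452.2 126.0 size 55.0 54.0 ang 44.1
px [175. 196.] area 652.0 xy 520.5 122.4 size 57.9 67.5 ang 86.5
px [177. 172.] area 157.0 xy 578.0 118.2 size 33.1 33.2 ang 88.6
px [241. 204.] area 542.5 xy 497.8 -31.4 size 56.4 63.3 ang 89.1
px [240. 180.] area 160.5 xy 554.9 -30.5 size 35.2 33.3 ang 43.7
board dark
px [337. 244.] area 107.0 xy 402.6 -249.3 size 25.5 30.6 ang 43.3
px [383. 239.] area 438.0 xy 410.5 -355.1 size 54.5 45.8 ang 84.8
px [357. 204.] area 120.5 xy 491.7 -300.0 size 15.1 50.9 ang 69.6
px [373. 169.] area 81.0 xy 570.3 -338.1 size 23.0 23.1 ang 88.6
px [333. 168.] area 376.5 xy 574.8 -244.1 size 50.6 50.9 ang 88.6
px [414. 173.] area 104.5 xy 555.8 -428.1 size 11.5 113.2 ang 87.4
cap? [123 112 102]
cup [236 220 184]
stick [97 81 63]
sach [71 64 50]
cap? [ 87  91 120]
```

View pics/crop.png

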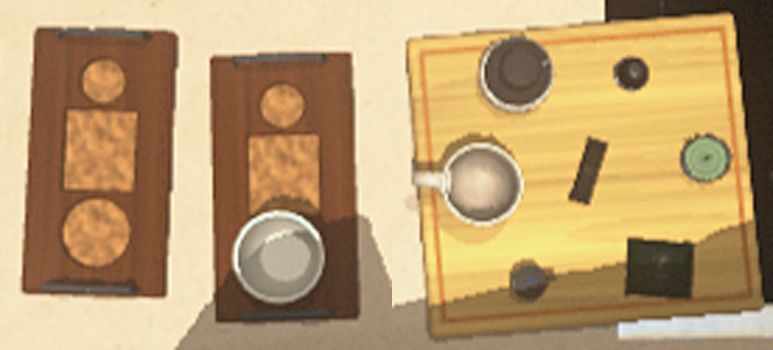

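In the crop, the capsule is the dark dome at top right (373,169). The creamer, with a small tab, is at the bottom (337,243), half in shadow. The stick and sachet are also clear. I'll go above the board for a sharper wrist view.

Call:
{"op": "apply_moves", "data": {
  "steps": [
    {"travel": [0,0,0],"delta_rot": [0,0,0.108],"jaw": 100},
    {"travel": [0,0,0],"delta_rot": [0,0,0.108],"jaw": 100},
    {"travel": [0,0,0],"delta_rot": [0,0,0.108],"jaw": 100},
    {"travel": [0,0,0],"delta_rot": [0,0,0.108],"jaw": 100}
  ]
}}

```text
clock: 0.53
eef_pos: [0.261, -0.5677, 0.2442]
orientation: [1.0, -0.003, -0.0, -0.0]
contact_force: [0.1, -0.6, 0.3]
gripper_width: 0.0871
finger_force: 0.0
```

Call:
{"op": "apply_moves", "data": {
  "steps": [
    {"travel": [24,-27,0],"delta_rot": [0,0,0],"jaw": 100},
    {"travel": [24,-27,0],"delta_rot": [0,0,0],"jaw": 100},
    {"travel": [24,-27,0],"delta_rot": [0,0,0],"jaw": 100},
    {"travel": [24,-27,0],"delta_rot": [0,0,0],"jaw": 100},
    {"travel": [24,-27,0],"delta_rot": [0,0,0],"jaw": 100},
    {"travel": [24,-27,0],"delta_rot": [0,0,0],"jaw": 100},
    {"travel": [24,-27,0],"delta_rot": [0,0,0],"jaw": 100},
    {"travel": [24,-27,0],"delta_rot": [0,0,0],"jaw": 100}
  ]
}}

```text
clock: 1.2
eef_pos: [0.4541, -0.3506, 0.2445]
orientation: [1.0, -0.001, -0.0, -0.0]
contact_force: [0.3, -0.3, 0.4]
gripper_width: 0.0869
finger_force: 0.0
```

Call:
{"op": "apply_moves", "data": {
  "steps": [
    {"travel": [24,-27,0],"delta_rot": [0,0,0],"jaw": 100},
    {"travel": [24,-27,0],"delta_rot": [0,0,0],"jaw": 100},
    {"travel": [0,0,0],"delta_rot": [0,0,0],"jaw": 100},
    {"travel": [0,0,0],"delta_rot": [0,0,0],"jaw": 100},
    {"travel": [0,0,0],"delta_rot": [0,0,0],"jaw": 100},
    {"travel": [0,0,0],"delta_rot": [0,0,0],"jaw": 100}
  ]
}}

```text
clock: 1.7
eef_pos: [0.5006, -0.299, 0.2444]
orientation: [1.0, -0.001, -0.0, 0.0]
contact_force: [0.6, -0.8, -0.5]
gripper_width: 0.0872
finger_force: 0.0
```

Run:
```python
from h import *
o=get_obs();print(o["clock"],o["eef_pos"],R.from_quat(o["orientation"]).as_matrix().round(3))
c=cam("wrist");cv2.imwrite("pics/w1.png",c["img"][:,:,::-1])
np.savez("w1.npz",**c)
blobs(c,c["img"].max(2)<100,0.029,80)
```

```text
1.7 [ 0.50059684 -0.29902836  0.24436785] [[ 1.    -0.002 -0.001]
 [-0.002 -1.    -0.   ]
 [-0.001  0.    -1.   ]]
px [282. 192.] area 544.5 xy 495.0 -301.7 size 14.8 50.8 ang 70.6
px [319. 118.] area 509.5 xy 574.4 -340.1 size 27.0 23.9 ang 89.9
px [35. 98.] area 407.0 xy 594.0 -48.2 size 68.9 7.8 ang 89.9
px [223. 118.] area 2376.5 xy 573.2 -240.7 size 56.0 56.1 ang 88.6
px [285. 230.] area 141259.0 xy 434.5 -299.1 size 743.8 495.3 ang 89.8
```

View pics/w1.png

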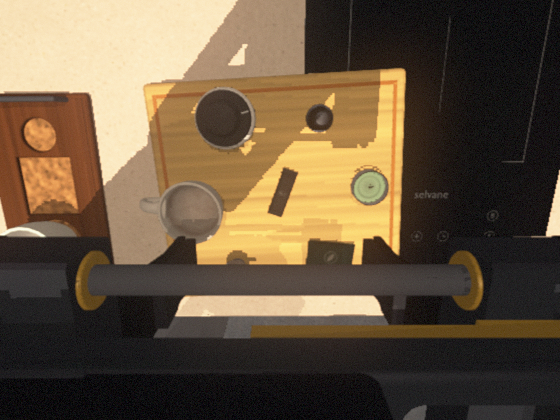

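The wrist view shows the stick (282,192), capsule (319,118), timer (223,118), cup (192,212), tea light (370,187), and the creamer (237,258) and sachet (330,253) partly behind the gripper. It agrees with the top view to about 3 mm. I'll start with the stick and hover low over it first.

Call:
{"op": "apply_moves", "data": {
  "steps": [
    {"travel": [0,0,20],"delta_rot": [0,0,0.113],"jaw": 50},
    {"travel": [0,0,20],"delta_rot": [0,0,0.113],"jaw": 50},
    {"travel": [0,0,20],"delta_rot": [0,0,0.113],"jaw": 50},
    {"travel": [-3,2,30],"delta_rot": [0,0,0],"jaw": 50},
    {"travel": [-3,2,30],"delta_rot": [0,0,0],"jaw": 50},
    {"travel": [0,0,30],"delta_rot": [0,0,0],"jaw": 50},
    {"travel": [0,0,14],"delta_rot": [0,0,0],"jaw": 50},
    {"travel": [0,0,0],"delta_rot": [0,0,0],"jaw": 50}
  ]
}}

```text
clock: 2.42
eef_pos: [0.4907, -0.299, 0.076]
orientation: [0.985, -0.17, -0.004, -0.002]
contact_force: [-1.3, -0.0, -0.9]
gripper_width: 0.046
finger_force: 0.0
```

```bash
cat >> h.py <<'E'
def go(x,y,z,yaw=None):
    "print turn and travel (mm, tool axes after the turn) to TCP x,y,z mm, yaw deg"
    o=get_obs();M=R.from_quat(o["orientation"]).as_matrix();y0=np.degrees(np.arctan2(M[1,0],M[0,0]))
    yaw=y0 if yaw is None else yaw
    a=np.radians(yaw);d=np.array([x,y,z])-o["eef_pos"]*1000
    print("t %.2f pos %s yaw %.1f turn %.3f travel %.1f %.1f %.1f"%(o["clock"],(o["eef_pos"]*1000).round(1),y0,-np.radians((yaw-y0+180)%360-180),
      np.cos(a)*d[0]+np.sin(a)*d[1],np.sin(a)*d[0]-np.cos(a)*d[1],-d[2]))
E
python3 - <<'E'
from h import *
go(493.5,-301,43.5)
o=get_obs();c=cam("wrist");g=c["img"].copy()
M=R.from_quat(o["orientation"]).as_matrix();w=o["gripper_width"]/2
for s in(-1,1):
    u=px(c,o["eef_pos"]+M@[0,s*w,0.022]);print(u);cv2.circle(g,(int(u[0]),int(u[1])),3,(255,0,0),1)
blobs(c,(c["img"].max(2)<100),0.029,80,roi=(215,100,345,268))
cv2.imwrite("pics/w2.png",g[:,:,::-1])
E
```

```text
t 2.42 pos [ 490.7 -299.    76. ] yaw -19.6 turn -0.000 travel 3.3 0.9 32.5
[237.52656171 259.31008053]
[325.14312358 259.29703308]
px [281. 246.] area 3361.5 xy 498.2 -300.5 size 78.7 48.0 ang 70.4
px [302. 102.] area 136.0 xy 561.5 -336.2 size 17.6 3.1 ang 70.3
```

View pics/w2.png

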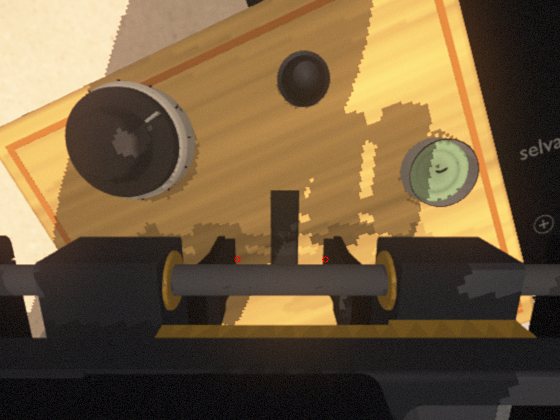

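The stick sits straight between the fingers, with its far end at row 190, columns 271–299 and the marks on the pad edges. I'll compute its centre from that far end.

Run:
```python
from h import *
c=cam("wrist")
e=pt(c,285,190.5,0.029)*1000;M=c["T"];a=np.radians(-19.6);ax=np.array([np.cos(a),np.sin(a)])
s=e[:2]-27*ax;print("end",e,"centre",s);go(s[0],s[1],43.5)
print("cap",pt(c,303,78,0.03)*1000, "width",np.linalg.norm(pt(c,277,82,.022)-pt(c,330,82,.022))*1000)
hsv=cv2.cvtColor(c["img"],cv2.COLOR_RGB2HSV)
blobs(c,c["img"].max(2)<95,0.022,80,roi=(265,40,342,115))
```

```text
end [ 520.59434314 -312.37687377   29.        ] centre [ 495.15879191 -303.31968139]
t 2.52 pos [ 493.6 -300.8   80.5] yaw -19.6 turn -0.000 travel 2.3 1.9 37.0
cap [ 575.11436416 -341.62846982   30.        ] width 29.39991196554115
px [302.  83.] area 2118.0 xy 573.2 -341.0 size 27.8 28.2 ang 70.3
```

Call:
{"op": "apply_moves", "data": {
  "steps": [
    {"travel": [1,1,15],"delta_rot": [0,0,0],"jaw": 50},
    {"travel": [1,1,12],"delta_rot": [0,0,0],"jaw": 50},
    {"travel": [0,0,9],"delta_rot": [0,0,0],"jaw": 50},
    {"travel": [0,0,0],"delta_rot": [0,0,0],"jaw": 50},
    {"travel": [0,0,0],"delta_rot": [0,0,0],"jaw": 50}
  ]
}}

```text
clock: 2.93
eef_pos: [0.4952, -0.3024, 0.0444]
orientation: [0.986, -0.169, -0.0, -0.0]
contact_force: [0.8, -1.0, 1.0]
gripper_width: 0.0435
finger_force: 0.0
```

Call:
{"op": "apply_moves", "data": {
  "steps": [
    {"travel": [0,0,0],"delta_rot": [0,0,0],"jaw": 10},
    {"travel": [0,0,0],"delta_rot": [0,0,0],"jaw": 10},
    {"travel": [0,0,0],"delta_rot": [0,0,0],"jaw": 10},
    {"travel": [0,0,0],"delta_rot": [0,0,0],"jaw": 10},
    {"travel": [0,0,0],"delta_rot": [0,0,0],"jaw": 10},
    {"travel": [0,0,0],"delta_rot": [0,0,0],"jaw": 10}
  ],
  "squeeze": 10
}}

```text
clock: 3.43
eef_pos: [0.4957, -0.3026, 0.0449]
orientation: [0.986, -0.169, 0.0, 0.0]
contact_force: [0.0, 0.0, 0.8]
gripper_width: 0.0162
finger_force: 10.0
```

Run:
```python
from h import *
o=get_obs();print(o["gripper_width"],o["finger_force"],o["contact_force"])
go(521,122,150,-3.4)
```

```text
0.016193739712835473 9.999800249934196 [0.04423388 0.02502738 0.76954901]
t 3.43 pos [ 495.7 -302.6   44.9] yaw -19.5 turn -0.281 travel 0.0 -425.3 -105.1
```

The stick is held at 16.2 mm opening. I'm carrying it to the coffee tray.

Call:
{"op": "apply_moves", "data": {
  "steps": [
    {"travel": [0,0,-15],"delta_rot": [0,0,0],"jaw": 10},
    {"travel": [0,0,-30],"delta_rot": [0,0,0],"jaw": 10},
    {"travel": [0,0,-30],"delta_rot": [0,0,-0.094],"jaw": 10},
    {"travel": [0,0,-30],"delta_rot": [0,0,-0.094],"jaw": 10},
    {"travel": [0,0,0],"delta_rot": [0,0,-0.094],"jaw": 10},
    {"travel": [0,-20,0],"delta_rot": [0,0,0],"jaw": 10},
    {"travel": [0,-40,0],"delta_rot": [0,0,0],"jaw": 10},
    {"travel": [0,-40,0],"delta_rot": [0,0,0],"jaw": 10}
  ]
}}

```text
clock: 4.1
eef_pos: [0.5013, -0.2026, 0.1499]
orientation: [1.0, -0.031, 0.0, 0.0]
contact_force: [0.6, 0.8, -1.2]
gripper_width: 0.0161
finger_force: 10.0
```

Call:
{"op": "apply_moves", "data": {
  "steps": [
    {"travel": [0,-40,0],"delta_rot": [0,0,0],"jaw": 10},
    {"travel": [0,-40,0],"delta_rot": [0,0,0],"jaw": 10},
    {"travel": [0,-40,0],"delta_rot": [0,0,0],"jaw": 10},
    {"travel": [0,-40,0],"delta_rot": [0,0,0],"jaw": 10},
    {"travel": [0,-40,0],"delta_rot": [0,0,0],"jaw": 10},
    {"travel": [0,-40,0],"delta_rot": [0,0,0],"jaw": 10},
    {"travel": [0,-40,0],"delta_rot": [0,0,0],"jaw": 10},
    {"travel": [0,-40,0],"delta_rot": [0,0,0],"jaw": 10}
  ]
}}

```text
clock: 4.77
eef_pos: [0.5197, 0.1188, 0.1498]
orientation: [1.0, -0.029, 0.0, 0.0]
contact_force: [1.1, 0.6, -0.2]
gripper_width: 0.0161
finger_force: 10.0
```

Call:
{"op": "apply_moves", "data": {
  "steps": [
    {"travel": [0,-5,0],"delta_rot": [0,0,0],"jaw": 10},
    {"travel": [0,0,0],"delta_rot": [0,0,0],"jaw": 10},
    {"travel": [0,0,0],"delta_rot": [0,0,0],"jaw": 10},
    {"travel": [0,0,0],"delta_rot": [0,0,0],"jaw": 10},
    {"travel": [0,0,0],"delta_rot": [0,0,0],"jaw": 10}
  ]
}}

```text
clock: 5.18
eef_pos: [0.5203, 0.1203, 0.1495]
orientation: [1.0, -0.03, -0.0, 0.0]
contact_force: [-0.9, -0.9, 0.3]
gripper_width: 0.0161
finger_force: 10.0
```

Run:
```python
from h import *
go(521,122,29,-3.4)
c=cam("wrist");g=c["img"];cv2.imwrite("pics/w3.png",g[:,:,::-1])
hsv=cv2.cvtColor(g,cv2.COLOR_RGB2HSV)
blobs(c,(hsv[...,2]>140)&(hsv[...,1]>95)&(hsv[...,0]<25),0.005,150)
```

```text
t 5.18 pos [520.3 120.3 149.5] yaw -3.5 turn -0.001 travel 0.6 -1.8 120.5
px [453. 216.] area 3774.0 xy 499.5 -30.4 size 64.4 60.1 ang 0.1
px [221. 196.] area 282.5 xy 525.5 172.0 size 13.6 46.2 ang 86.9
px [270. 190.] area 279.5 xy 534.0 130.0 size 42.7 16.3 ang 45.1
px [455. 151.] area 1371.5 xy 556.6 -31.1 size 35.7 35.3 ang 86.5
px [275. 128.] area 231.0 xy 585.2 120.3 size 26.2 13.6 ang 62.8
```

View pics/w3.png

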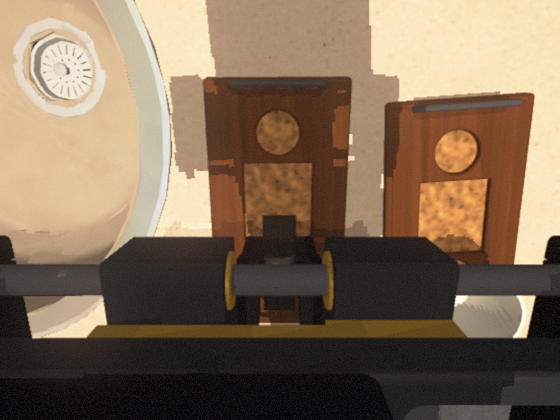

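The coffee well is at (278,132). The pocket's far edge is at row 164, columns 245–312, and the stick hangs centred at column 279.

Run:
```python
from h import *
c=cam("wrist")
g=c["img"];hsv=cv2.cvtColor(g,cv2.COLOR_RGB2HSV)
blobs(c,(hsv[...,2]>85)&(hsv[...,1]>60)&(g[...,0]>120),0.005,100,roi=(240,100,318,236))
w=pt(c,278,132,.005)*1000;p=pt(c,278.5,164,.005)*1000;t=np.radians(-3.4);ax=np.array([np.cos(t),np.sin(t)])
print("origin from well",w[:2]-68*ax,"pocket edge",p[:2]-43.5*ax)
for s in((205,80,351,78),): print("tray far corners",pt(c,s[0],s[1],.01)*1000,pt(c,s[2],s[3],.01)*1000)
```

```text
px [274. 194.] area 3246.5 xy 523.4 122.3 size 57.6 65.5 ang 86.1
px [278. 136.] area 973.5 xy 579.2 119.3 size 34.5 30.4 ang 71.1
origin from well [513.84735692 122.10643997] pocket edge [511.57385338 121.86753911]
tray far corners [625.45211807 173.2082228   10.        ] [619.93728624  57.9553616   10.        ]
```

Call:
{"op": "apply_moves", "data": {
  "steps": [
    {"travel": [1,-1,30],"delta_rot": [0,0,0],"jaw": 10},
    {"travel": [0,0,30],"delta_rot": [0,0,0],"jaw": 10},
    {"travel": [0,0,30],"delta_rot": [0,0,0],"jaw": 10},
    {"travel": [0,0,16],"delta_rot": [0,0,0],"jaw": 10},
    {"travel": [0,0,8],"delta_rot": [0,0,0],"jaw": 10},
    {"travel": [0,0,5],"delta_rot": [0,0,0],"jaw": 10},
    {"travel": [0,0,0],"delta_rot": [0,0,0],"jaw": 10},
    {"travel": [0,0,0],"delta_rot": [0,0,0],"jaw": 10}
  ]
}}

```text
clock: 5.95
eef_pos: [0.5225, 0.1225, 0.0316]
orientation: [1.0, -0.029, 0.001, -0.0]
contact_force: [0.2, -0.2, -0.2]
gripper_width: 0.0158
finger_force: 10.0
```

Call:
{"op": "apply_moves", "data": {
  "steps": [
    {"travel": [0,0,0],"delta_rot": [0,0,0],"jaw": 28},
    {"travel": [0,0,0],"delta_rot": [0,0,0],"jaw": 28},
    {"travel": [0,0,0],"delta_rot": [0,0,0],"jaw": 28},
    {"travel": [0,0,0],"delta_rot": [0,0,0],"jaw": 28},
    {"travel": [0,0,-20],"delta_rot": [0,0,0],"jaw": 28},
    {"travel": [0,0,-40],"delta_rot": [0,0,0],"jaw": 28},
    {"travel": [0,0,-40],"delta_rot": [0,0,0],"jaw": 52},
    {"travel": [0,0,-20],"delta_rot": [0,0,0],"jaw": 52}
  ]
}}

```text
clock: 6.62
eef_pos: [0.5235, 0.123, 0.1556]
orientation: [1.0, -0.029, 0.003, -0.0]
contact_force: [0.8, 0.1, 1.3]
gripper_width: 0.0313
finger_force: 0.0
```

Run:
```python
from h import *
go(573,-340.5,150,90)
```

```text
t 6.62 pos [523.5 123.  155.6] yaw -3.3 turn -1.629 travel -463.5 49.5 5.6
```

Call:
{"op": "apply_moves", "data": {
  "steps": [
    {"travel": [6.4,38.3,0],"delta_rot": [0,0,0],"jaw": 52},
    {"travel": [6.4,38.3,0],"delta_rot": [0,0,0],"jaw": 52},
    {"travel": [6.4,38.3,0],"delta_rot": [0,0,0],"jaw": 52},
    {"travel": [6.4,38.3,0],"delta_rot": [0,0,0],"jaw": 52},
    {"travel": [6.4,38.3,0],"delta_rot": [0,0,0],"jaw": 52},
    {"travel": [6.4,38.3,0],"delta_rot": [0,0,0],"jaw": 52},
    {"travel": [6.4,38.3,0],"delta_rot": [0,0,0],"jaw": 52},
    {"travel": [6.4,38.3,0],"delta_rot": [0,0,0],"jaw": 52}
  ]
}}

```text
clock: 7.28
eef_pos: [0.5546, -0.188, 0.1509]
orientation: [1.0, -0.029, 0.0, 0.0]
contact_force: [-0.4, 0.5, 1.3]
gripper_width: 0.0456
finger_force: 0.0
```

Call:
{"op": "apply_moves", "data": {
  "steps": [
    {"travel": [6.4,38.3,0],"delta_rot": [0,0,0],"jaw": 52},
    {"travel": [6.4,38.3,0],"delta_rot": [0,0,0],"jaw": 52},
    {"travel": [6.4,38.3,0],"delta_rot": [0,0,0],"jaw": 52},
    {"travel": [6.4,38.3,0],"delta_rot": [0,0,0],"jaw": 52},
    {"travel": [0,0,0],"delta_rot": [0,0,0],"jaw": 52},
    {"travel": [0,0,0],"delta_rot": [0,0,0],"jaw": 52},
    {"travel": [0,0,0],"delta_rot": [0,0,0],"jaw": 52},
    {"travel": [0,0,0],"delta_rot": [0,0,0],"jaw": 52}
  ]
}}

```text
clock: 7.95
eef_pos: [0.5712, -0.3392, 0.1504]
orientation: [1.0, -0.029, -0.0, -0.0]
contact_force: [0.1, -0.5, -0.3]
gripper_width: 0.0454
finger_force: 0.0
```

Run:
```python
from h import *
go(573,-340.5,49,-3.3)
c=cam("wrist");cv2.imwrite("pics/w4.png",c["img"][:,:,::-1])
t=cam("top");cv2.imwrite("pics/t4.png",cv2.resize(t["img"][143:268,140:280],None,fx=4,fy=4,interpolation=2)[:,:,::-1])
blobs(c,c["img"].max(2)<95,0.022,80,roi=(240,150,320,236))
```

```text
t 7.95 pos [ 571.2 -339.2  150.4] yaw -3.3 turn 0.000 travel 1.9 1.2 101.4
px [282. 204.] area 740.5 xy 574.4 -341.0 size 27.1 25.1 ang 40.4
```

View pics/w4.png

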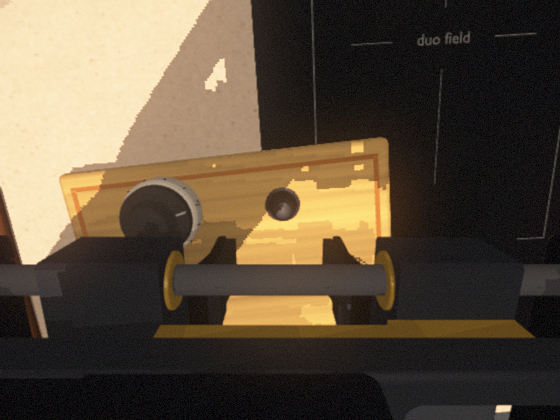

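View pics/t4.png

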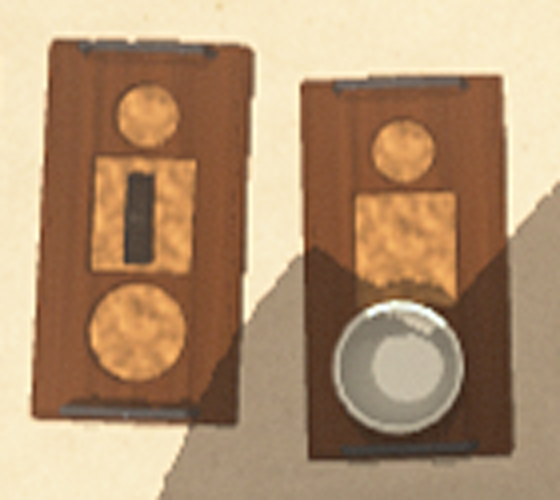

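The stick lies flat and central in the coffee pocket. The capsule is at (282,204), between the fingers. I'll grasp it.

Call:
{"op": "apply_moves", "data": {
  "steps": [
    {"travel": [1.5,1,30],"delta_rot": [0,0,0],"jaw": 52},
    {"travel": [1.5,0.5,30],"delta_rot": [0,0,0],"jaw": 52},
    {"travel": [0,0,20],"delta_rot": [0,0,0],"jaw": 52},
    {"travel": [0,0,14],"delta_rot": [0,0,0],"jaw": 52},
    {"travel": [0,0,8],"delta_rot": [0,0,0],"jaw": 52},
    {"travel": [0,0,0],"delta_rot": [0,0,0],"jaw": 52},
    {"travel": [0,0,0],"delta_rot": [0,0,0],"jaw": 52}
  ]
}}

```text
clock: 8.63
eef_pos: [0.5747, -0.3422, 0.0493]
orientation: [1.0, -0.029, 0.0, 0.0]
contact_force: [-0.2, -0.3, 0.7]
gripper_width: 0.0454
finger_force: 0.0
```

Call:
{"op": "apply_moves", "data": {
  "steps": [
    {"travel": [0,0,0],"delta_rot": [0,0,0],"jaw": 15},
    {"travel": [0,0,0],"delta_rot": [0,0,0],"jaw": 15},
    {"travel": [0,0,0],"delta_rot": [0,0,0],"jaw": 15},
    {"travel": [0,0,0],"delta_rot": [0,0,0],"jaw": 15},
    {"travel": [0,0,0],"delta_rot": [0,0,0],"jaw": 15}
  ],
  "squeeze": 8
}}

```text
clock: 9.05
eef_pos: [0.5746, -0.3426, 0.0494]
orientation: [1.0, -0.029, 0.001, 0.0]
contact_force: [-0.4, -0.4, 2.4]
gripper_width: 0.0225
finger_force: 7.9
```

Call:
{"op": "apply_moves", "data": {
  "steps": [
    {"travel": [0,0,-10],"delta_rot": [0,0,0],"jaw": 15},
    {"travel": [0,0,-20],"delta_rot": [0,0,0],"jaw": 15},
    {"travel": [0,0,-30],"delta_rot": [0,0,0],"jaw": 15},
    {"travel": [0,0,-30],"delta_rot": [0,0,0],"jaw": 15},
    {"travel": [0,0,0],"delta_rot": [0,0,0],"jaw": 15}
  ]
}}

```text
clock: 9.47
eef_pos: [0.5776, -0.3448, 0.1472]
orientation: [1.0, -0.029, 0.005, 0.003]
contact_force: [1.6, -0.6, 0.9]
gripper_width: 0.0228
finger_force: 7.6
```

Run:
```python
from h import *
go(581.7,118.2,130)
c=cam("wrist");cv2.imwrite("pics/w5.png",c["img"][:,:,::-1])
```

```text
t 9.47 pos [ 577.6 -344.8  147.2] yaw -3.3 turn -0.000 travel -22.8 -462.5 17.2
```

View pics/w5.png

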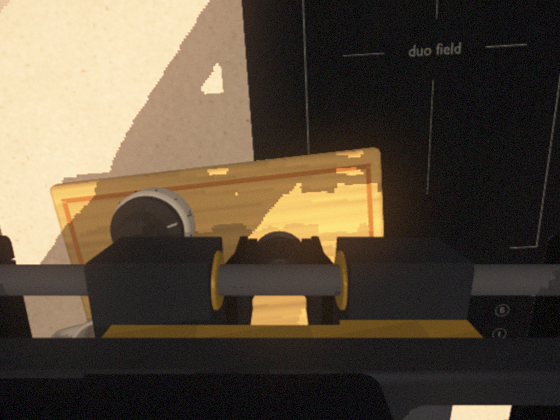

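The capsule is held between the pads at (280,238), opening 22.8 mm. I'll carry it to the coffee well.

Call:
{"op": "apply_moves", "data": {
  "steps": [
    {"travel": [-1.6,-38.3,0],"delta_rot": [0,0,0],"jaw": 15},
    {"travel": [-1.6,-38.3,0],"delta_rot": [0,0,0],"jaw": 15},
    {"travel": [-1.6,-38.3,0],"delta_rot": [0,0,0],"jaw": 15},
    {"travel": [-1.6,-38.3,0],"delta_rot": [0,0,0],"jaw": 15},
    {"travel": [-1.6,-38.3,0],"delta_rot": [0,0,0],"jaw": 15},
    {"travel": [-1.6,-38.3,0],"delta_rot": [0,0,0],"jaw": 15},
    {"travel": [-1.6,-38.3,0],"delta_rot": [0,0,0],"jaw": 15},
    {"travel": [-1.6,-38.3,0],"delta_rot": [0,0,0],"jaw": 15}
  ]
}}

```text
clock: 10.18
eef_pos: [0.5783, -0.0337, 0.138]
orientation: [1.0, -0.029, -0.001, -0.0]
contact_force: [0.4, 0.2, -0.6]
gripper_width: 0.0233
finger_force: 7.6
```

Call:
{"op": "apply_moves", "data": {
  "steps": [
    {"travel": [-1.6,-38.3,0],"delta_rot": [0,0,0],"jaw": 15},
    {"travel": [-1.6,-38.3,0],"delta_rot": [0,0,0],"jaw": 15},
    {"travel": [-1.6,-38.3,0],"delta_rot": [0,0,0],"jaw": 15},
    {"travel": [-1.6,-38.3,0],"delta_rot": [0,0,0],"jaw": 15},
    {"travel": [0,0,30],"delta_rot": [0,0,0],"jaw": 15},
    {"travel": [0,0,20],"delta_rot": [0,0,0],"jaw": 15},
    {"travel": [0,0,0],"delta_rot": [0,0,0],"jaw": 15},
    {"travel": [0,0,0],"delta_rot": [0,0,0],"jaw": 15}
  ]
}}

```text
clock: 10.85
eef_pos: [0.5799, 0.1177, 0.0869]
orientation: [1.0, -0.029, -0.002, 0.0]
contact_force: [0.6, 0.1, 0.7]
gripper_width: 0.0228
finger_force: 7.6
```

Call:
{"op": "apply_moves", "data": {
  "steps": [
    {"travel": [0,0,0],"delta_rot": [0,0,0],"jaw": 15},
    {"travel": [0,0,0],"delta_rot": [0,0,0],"jaw": 15}
  ]
}}

```text
clock: 11.02
eef_pos: [0.5829, 0.1172, 0.0902]
orientation: [1.0, -0.03, 0.001, -0.0]
contact_force: [0.2, 0.0, 0.2]
gripper_width: 0.0228
finger_force: 7.6
```

Run:
```python
from h import *
go(581.7,118.2,34.5)
c=cam("wrist");g=c["img"];cv2.imwrite("pics/w6.png",g[:,:,::-1])
hsv=cv2.cvtColor(g,cv2.COLOR_RGB2HSV)
```

```text
t 11.02 pos [582.9 117.2  90.2] yaw -3.4 turn -0.000 travel -1.3 -0.9 55.7
```

View pics/w6.png

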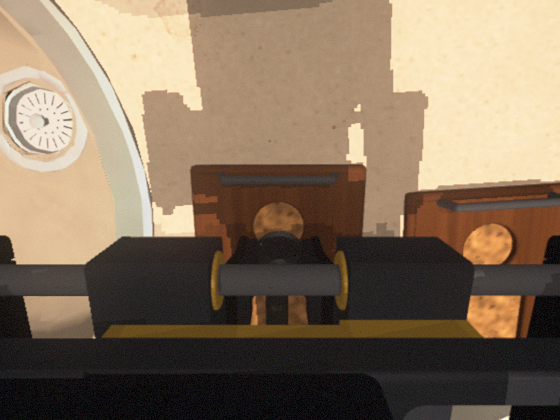

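The well is at columns 253–305 with its far edge at row 202. The capsule is at column 281. I'll check the numbers.

Run:
```python
from h import *
c=cam("wrist");t=np.radians(-3.2);ax=np.array([np.cos(t),np.sin(t)])
e=pt(c,278.5,202.5,.010)*1000
print("well edge",e,"centre",e[:2]-19*ax, "widest",[pt(c,u,225,.01)*1000 for u in(253,305)])
h=pt(c,278.5,166,.01)*1000;print("tray far edge -> origin",h[:2]-112*ax)
h=pt(c,536,192,.01)*1000;print("tea far edge",h)
e=pt(c,488.5,222.5,.01)*1000;print("tea well far edge",e, [pt(c,u,245,.01)*1000 for u in(464,512)])
go(582,118,34.5)
```

```text
well edge [599.82354512 117.26969027  10.        ] centre [580.8531706  118.33029886] widest [array([584.80379793, 135.92812655,  10.        ]), array([582.6580813 ,  99.84430901,  10.        ])]
tray far edge -> origin [512.9064912  122.02942028]
tea far edge [596.77381096 -57.24475504  10.        ]
tea well far edge [576.91909962 -27.27242455  10.        ] [array([561.20440706, -11.64523877,  10.        ]), array([559.19387542, -45.47122849,  10.        ])]
t 11.12 pos [582.9 117.2  90.2] yaw -3.4 turn -0.000 travel -1.0 -0.7 55.7
```

Call:
{"op": "apply_moves", "data": {
  "steps": [
    {"travel": [-1.5,-0.8,20],"delta_rot": [0,0,0],"jaw": 15},
    {"travel": [0,0,20],"delta_rot": [0,0,0],"jaw": 15},
    {"travel": [0,0,10],"delta_rot": [0,0,0],"jaw": 15},
    {"travel": [0,0,5.5],"delta_rot": [0,0,0],"jaw": 15},
    {"travel": [0,0,0],"delta_rot": [0,0,0],"jaw": 15},
    {"travel": [0,0,0],"delta_rot": [0,0,0],"jaw": 15},
    {"travel": [0,0,0],"delta_rot": [0,0,0],"jaw": 15}
  ]
}}

```text
clock: 11.7
eef_pos: [0.5809, 0.1185, 0.0338]
orientation: [1.0, -0.029, 0.001, -0.0]
contact_force: [0.9, -0.4, -0.2]
gripper_width: 0.024
finger_force: 7.6
```

Call:
{"op": "apply_moves", "data": {
  "steps": [
    {"travel": [0,0,0],"delta_rot": [0,0,0],"jaw": 52},
    {"travel": [0,0,0],"delta_rot": [0,0,0],"jaw": 52},
    {"travel": [0,0,0],"delta_rot": [0,0,0],"jaw": 52},
    {"travel": [0,0,0],"delta_rot": [0,0,0],"jaw": 52},
    {"travel": [0,0,-20],"delta_rot": [0,0,0],"jaw": 52},
    {"travel": [0,0,-40],"delta_rot": [0,0,0],"jaw": 52},
    {"travel": [0,0,-40],"delta_rot": [0,0,0],"jaw": 52},
    {"travel": [0,0,-20],"delta_rot": [0,0,0],"jaw": 52}
  ]
}}

```text
clock: 12.37
eef_pos: [0.5825, 0.1188, 0.1582]
orientation: [1.0, -0.029, 0.003, -0.0]
contact_force: [1.8, 0.0, 0.5]
gripper_width: 0.0449
finger_force: 0.0
```

Run:
```python
from h import *
go(410,-355,155,-5)
```

```text
t 12.37 pos [582.5 118.8 158.2] yaw -3.3 turn 0.029 travel -130.5 487.0 3.2
```

Call:
{"op": "apply_moves", "data": {
  "steps": [
    {"travel": [-10,38.4,0],"delta_rot": [0,0,0],"jaw": 80},
    {"travel": [-10,38.4,0],"delta_rot": [0,0,0],"jaw": 80},
    {"travel": [-10,38.4,0],"delta_rot": [0,0,0],"jaw": 80},
    {"travel": [-10,38.4,0],"delta_rot": [0,0,0],"jaw": 80},
    {"travel": [-10,38.4,0],"delta_rot": [0,0,0],"jaw": 80},
    {"travel": [-10,38.4,0],"delta_rot": [0,0,0],"jaw": 80},
    {"travel": [-10,38.4,0],"delta_rot": [0,0,0],"jaw": 80},
    {"travel": [-10,38.4,0],"delta_rot": [0,0,0],"jaw": 80}
  ]
}}

```text
clock: 13.03
eef_pos: [0.4817, -0.185, 0.1533]
orientation: [1.0, -0.029, 0.0, 0.0]
contact_force: [1.4, 0.0, 0.0]
gripper_width: 0.0691
finger_force: 0.0
```

Call:
{"op": "apply_moves", "data": {
  "steps": [
    {"travel": [-10,38.4,0],"delta_rot": [0,0,0],"jaw": 80},
    {"travel": [-10,38.4,0],"delta_rot": [0,0,0],"jaw": 80},
    {"travel": [-10,38.4,0],"delta_rot": [0,0,0],"jaw": 80},
    {"travel": [-10,38.4,0],"delta_rot": [0,0,0],"jaw": 80},
    {"travel": [-10,38.4,0],"delta_rot": [0,0,0],"jaw": 80},
    {"travel": [-10,38.4,0],"delta_rot": [0,0,0],"jaw": 80},
    {"travel": [0,0,0],"delta_rot": [0,0,-0.1185],"jaw": 80},
    {"travel": [0,0,0],"delta_rot": [0,0,-0.1185],"jaw": 80}
  ]
}}

```text
clock: 13.7
eef_pos: [0.4079, -0.4125, 0.153]
orientation: [0.996, 0.09, 0.0, 0.0]
contact_force: [-0.3, -0.3, 0.1]
gripper_width: 0.0698
finger_force: 0.0
```

Call:
{"op": "apply_moves", "data": {
  "steps": [
    {"travel": [0,0,0],"delta_rot": [0,0,-0.1185],"jaw": 80},
    {"travel": [0,0,0],"delta_rot": [0,0,-0.1185],"jaw": 80},
    {"travel": [0,0,0],"delta_rot": [0,0,-0.1185],"jaw": 80},
    {"travel": [0,0,0],"delta_rot": [0,0,-0.1185],"jaw": 80},
    {"travel": [0,0,0],"delta_rot": [0,0,-0.1185],"jaw": 80},
    {"travel": [0,0,0],"delta_rot": [0,0,-0.1185],"jaw": 80},
    {"travel": [0,0,0],"delta_rot": [0,0,-0.1185],"jaw": 80},
    {"travel": [0,0,0],"delta_rot": [0,0,-0.1185],"jaw": 80}
  ]
}}

```text
clock: 14.37
eef_pos: [0.4092, -0.4099, 0.153]
orientation: [0.844, 0.537, -0.0, -0.0]
contact_force: [0.2, 0.3, -0.6]
gripper_width: 0.0697
finger_force: 0.0
```

Call:
{"op": "apply_moves", "data": {
  "steps": [
    {"travel": [0,0,0],"delta_rot": [0,0,-0.1185],"jaw": 80},
    {"travel": [0,0,0],"delta_rot": [0,0,-0.1185],"jaw": 80},
    {"travel": [0,0,0],"delta_rot": [0,0,-0.1185],"jaw": 80},
    {"travel": [0,0,0],"delta_rot": [0,0,0],"jaw": 80},
    {"travel": [0,0,0],"delta_rot": [0,0,0],"jaw": 80},
    {"travel": [0,0,0],"delta_rot": [0,0,0],"jaw": 80},
    {"travel": [0,0,0],"delta_rot": [0,0,0],"jaw": 80}
  ]
}}

```text
clock: 14.95
eef_pos: [0.4093, -0.41, 0.1531]
orientation: [0.739, 0.674, 0.0, 0.0]
contact_force: [-0.1, -0.4, -0.7]
gripper_width: 0.0699
finger_force: 0.0
```

Run:
```python
from h import *
go(413,-356,150,85)
t=cam("top");c=cam("wrist");cv2.imwrite("pics/w7.png",np.vstack([np.hstack([c["img"][:240],]),np.zeros((10,560,3),np.uint8),cv2.resize(t["img"][145:265,140:300],(440,330),interpolation=2)[:, :, :].copy() if 0 else cv2.copyMakeBorder(cv2.resize(t["img"][145:265,140:280],None,fx=2.9,fy=2.9,interpolation=2),0,0,0,154,0)])[:,:,::-1])
blobs(c,c["img"].max(2)<100,0.029,80,roi=(0,0,560,236))
```

```text
t 14.95 pos [ 409.3 -410.   153.1] yaw 84.8 turn -0.004 travel 54.1 -1.0 3.1
px [114. 222.] area 132.0 xy 271.5 -409.4 size 13.4 17.3 ang 77.9
px [ 70. 222.] area 108.5 xy 237.3 -407.1 size 16.5 13.2 ang 5.2
px [ 25. 222.] area 549.5 xy 199.1 -403.1 size 22.6 44.8 ang 84.8
px [ 87. 199.] area 755.0 xy 253.5 -386.7 size 33.2 61.4 ang 88.9
px [  8. 192.] area 225.0 xy 190.8 -377.8 size 29.1 16.1 ang 43.6
px [ 15. 155.] area 137.5 xy 207.5 -348.3 size 10.8 17.9 ang 65.3
px [103. 150.] area 378.0 xy 276.3 -351.4 size 19.0 34.0 ang 52.6
px [ 16. 136.] area 106.5 xy 212.4 -334.7 size 24.3 9.7 ang 9.6
px [  6. 123.] area 85.5 xy 207.8 -324.1 size 10.7 8.2 ang 79.6
px [274. 141.] area 3750.5 xy 412.2 -356.7 size 52.3 44.8 ang 84.7
px [  8. 107.] area 106.5 xy 212.5 -312.7 size 11.5 11.2 ang 73.4
px [471. 195.] area 7944.5 xy 541.8 -382.9 size 125.3 216.3 ang 84.8
px [250.   5.] area 181.5 xy 402.7 -262.0 size 10.1 19.8 ang 84.8
px [65. 68.] area 11099.5 xy 272.4 -291.5 size 92.4 119.2 ang 84.8
```

View pics/w7.png

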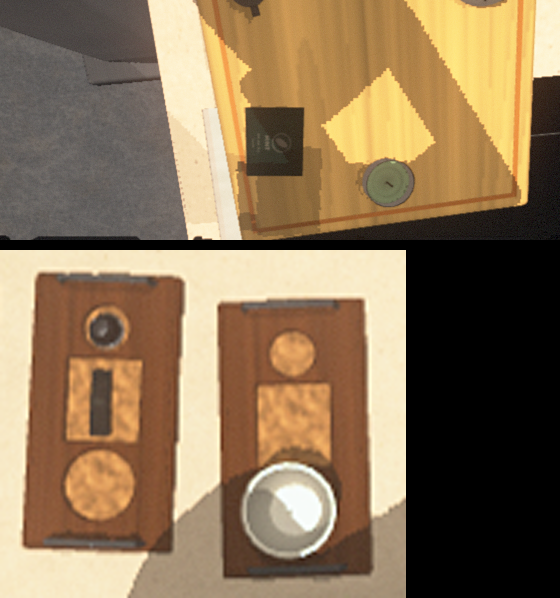

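The capsule is in its well and the stick is in the pocket. The sachet at (274,141) measures (412,−357), yaw −5°. The creamer's tab at (256,10) points about −y. I'll grasp the sachet across x.

Call:
{"op": "apply_moves", "data": {
  "steps": [
    {"travel": [27,-1,20],"delta_rot": [0,0,0],"jaw": 80},
    {"travel": [26.3,-1,30],"delta_rot": [0,0,0],"jaw": 80},
    {"travel": [0,0,30],"delta_rot": [0,0,0],"jaw": 80},
    {"travel": [0,0,16],"delta_rot": [0,0,0],"jaw": 80},
    {"travel": [0,0,9],"delta_rot": [0,0,0],"jaw": 80},
    {"travel": [0,0,0],"delta_rot": [0,0,0],"jaw": 80},
    {"travel": [0,0,0],"delta_rot": [0,0,0],"jaw": 80},
    {"travel": [0,0,0],"delta_rot": [0,0,0],"jaw": 80}
  ]
}}

```text
clock: 15.72
eef_pos: [0.4128, -0.358, 0.0496]
orientation: [0.738, 0.675, -0.0, 0.001]
contact_force: [0.2, 0.1, -0.8]
gripper_width: 0.0696
finger_force: 0.0
```

Call:
{"op": "apply_moves", "data": {
  "steps": [
    {"travel": [0,0,0],"delta_rot": [0,0,0],"jaw": 40},
    {"travel": [0,0,0],"delta_rot": [0,0,0],"jaw": 40},
    {"travel": [0,0,0],"delta_rot": [0,0,0],"jaw": 40},
    {"travel": [0,0,0],"delta_rot": [0,0,0],"jaw": 40},
    {"travel": [0,0,0],"delta_rot": [0,0,0],"jaw": 40}
  ],
  "squeeze": 12
}}

```text
clock: 16.13
eef_pos: [0.4121, -0.3569, 0.0484]
orientation: [0.738, 0.675, -0.0, 0.0]
contact_force: [-0.3, 0.6, 0.3]
gripper_width: 0.0441
finger_force: 0.1
```

Call:
{"op": "apply_moves", "data": {
  "steps": [
    {"travel": [0,0,-8],"delta_rot": [0,0,0],"jaw": 40},
    {"travel": [0,0,-15],"delta_rot": [0,0,0],"jaw": 40},
    {"travel": [0,0,-25],"delta_rot": [0,0,0],"jaw": 40},
    {"travel": [0,0,-25],"delta_rot": [0,0,0],"jaw": 40},
    {"travel": [0,0,-25],"delta_rot": [0,0,0],"jaw": 40},
    {"travel": [0,0,0],"delta_rot": [0,0,0],"jaw": 40},
    {"travel": [0,0,0],"delta_rot": [0,0,0],"jaw": 40},
    {"travel": [0,0,0],"delta_rot": [0,0,0],"jaw": 40}
  ]
}}

```text
clock: 16.8
eef_pos: [0.4118, -0.3564, 0.1459]
orientation: [0.738, 0.675, -0.0, -0.0]
contact_force: [-0.1, -0.5, -0.2]
gripper_width: 0.0347
finger_force: 0.0
```

Run:
```python
from h import *
go(498.5,-30,110,90)
```

```text
t 16.80 pos [ 411.8 -356.4  145.9] yaw 84.9 turn -0.088 travel 326.4 86.7 35.9
```

The sachet slipped out because the grip was too high. I'll open, go back 3 mm lower and grip again.

Call:
{"op": "apply_moves", "data": {
  "steps": [
    {"travel": [0,0,0],"delta_rot": [0,0,0],"jaw": 80},
    {"travel": [0,0,0],"delta_rot": [0,0,0],"jaw": 80},
    {"travel": [0,0,0],"delta_rot": [0,0,0],"jaw": 80},
    {"travel": [-27,0,0],"delta_rot": [0,0,0],"jaw": 80},
    {"travel": [-27,0,0],"delta_rot": [0,0,0],"jaw": 80},
    {"travel": [0,0,0],"delta_rot": [0,0,0],"jaw": 80},
    {"travel": [0,0,0],"delta_rot": [0,0,0],"jaw": 80},
    {"travel": [0,0,0],"delta_rot": [0,0,0],"jaw": 80}
  ]
}}

```text
clock: 17.47
eef_pos: [0.4068, -0.4098, 0.1451]
orientation: [0.738, 0.675, 0.0, -0.001]
contact_force: [-0.6, 0.5, 0.1]
gripper_width: 0.0688
finger_force: 0.0
```

Run:
```python
from h import *
c=cam("wrist");blobs(c,c["img"].max(2)<100,0.029,2000,roi=(200,60,330,236))
go(412.2,-356.7,45,84.8)
```

```text
px [279. 142.] area 3977.0 xy 413.2 -357.0 size 52.7 44.9 ang 83.2
t 17.52 pos [ 406.9 -409.5  145.3] yaw 84.9 turn 0.002 travel 53.1 0.5 100.3
```

Call:
{"op": "apply_moves", "data": {
  "steps": [
    {"travel": [0,0,0],"delta_rot": [0,0,0.03],"jaw": 80},
    {"travel": [26,0,20],"delta_rot": [0,0,0],"jaw": 80},
    {"travel": [27,0,30],"delta_rot": [0,0,0],"jaw": 80},
    {"travel": [0,0,25],"delta_rot": [0,0,0],"jaw": 80},
    {"travel": [0,0,16],"delta_rot": [0,0,0],"jaw": 80},
    {"travel": [0,0,10],"delta_rot": [0,0,0],"jaw": 80},
    {"travel": [0,0,0],"delta_rot": [0,0,0],"jaw": 80},
    {"travel": [0,0,0],"delta_rot": [0,0,0],"jaw": 80}
  ]
}}

```text
clock: 18.18
eef_pos: [0.4137, -0.3574, 0.0451]
orientation: [0.748, 0.664, 0.0, -0.0]
contact_force: [0.8, -0.3, 0.0]
gripper_width: 0.0696
finger_force: 0.0
```

Call:
{"op": "apply_moves", "data": {
  "steps": [
    {"travel": [0,0,0],"delta_rot": [0,0,0],"jaw": 40},
    {"travel": [0,0,0],"delta_rot": [0,0,0],"jaw": 40},
    {"travel": [0,0,0],"delta_rot": [0,0,0],"jaw": 40},
    {"travel": [0,0,0],"delta_rot": [0,0,0],"jaw": 40},
    {"travel": [0,0,0],"delta_rot": [0,0,0],"jaw": 40},
    {"travel": [0,0,0],"delta_rot": [0,0,0],"jaw": 40}
  ],
  "squeeze": 12
}}

```text
clock: 18.68
eef_pos: [0.4135, -0.3581, 0.0453]
orientation: [0.748, 0.664, -0.0, 0.0]
contact_force: [0.1, -0.4, 1.2]
gripper_width: 0.0448
finger_force: 12.0
```

Gripped now at 44.8 mm with 12 N. I'll lift, turn, and stop short of the tea tray to measure its pocket.

Call:
{"op": "apply_moves", "data": {
  "steps": [
    {"travel": [0,0,-10],"delta_rot": [0,0,0],"jaw": 40},
    {"travel": [0,0,-20],"delta_rot": [0,0,0],"jaw": 40},
    {"travel": [0,0,-25],"delta_rot": [0,0,0],"jaw": 40},
    {"travel": [0,0,-25],"delta_rot": [0,0,0],"jaw": 40},
    {"travel": [0,0,-20],"delta_rot": [0,0,-0.06],"jaw": 40},
    {"travel": [0,0,0],"delta_rot": [0,0,-0.06],"jaw": 40},
    {"travel": [20,6,0],"delta_rot": [0,0,0],"jaw": 40},
    {"travel": [30,10,0],"delta_rot": [0,0,0],"jaw": 40}
  ]
}}

```text
clock: 19.35
eef_pos: [0.4294, -0.3097, 0.1468]
orientation: [0.708, 0.707, -0.0, 0.001]
contact_force: [1.3, 0.7, -0.8]
gripper_width: 0.0446
finger_force: 12.0
```

Call:
{"op": "apply_moves", "data": {
  "steps": [
    {"travel": [35,11.5,0],"delta_rot": [0,0,0],"jaw": 40},
    {"travel": [35,11.5,0],"delta_rot": [0,0,0],"jaw": 40},
    {"travel": [35,11.5,0],"delta_rot": [0,0,0],"jaw": 40},
    {"travel": [35,11.5,0],"delta_rot": [0,0,0],"jaw": 40},
    {"travel": [35,11.5,0],"delta_rot": [0,0,0],"jaw": 40},
    {"travel": [25,8,0],"delta_rot": [0,0,0],"jaw": 40},
    {"travel": [13,4,0],"delta_rot": [0,0,0],"jaw": 40},
    {"travel": [0,0,0],"delta_rot": [0,0,0],"jaw": 40}
  ]
}}

```text
clock: 20.02
eef_pos: [0.4992, -0.092, 0.1458]
orientation: [0.705, 0.709, 0.001, 0.0]
contact_force: [0.2, 0.5, -0.2]
gripper_width: 0.0449
finger_force: 12.0
```

Call:
{"op": "apply_moves", "data": {
  "steps": [
    {"travel": [0,0,0],"delta_rot": [0,0,0],"jaw": 40},
    {"travel": [0,0,0],"delta_rot": [0,0,0],"jaw": 40},
    {"travel": [0,0,0],"delta_rot": [0,0,0],"jaw": 40},
    {"travel": [0,0,0],"delta_rot": [0,0,0],"jaw": 40}
  ]
}}

```text
clock: 20.35
eef_pos: [0.4983, -0.0958, 0.1451]
orientation: [0.707, 0.707, -0.0, 0.0]
contact_force: [-0.3, -0.4, 0.0]
gripper_width: 0.0447
finger_force: 12.0
```

Run:
```python
from h import *
o=get_obs();print(o["gripper_width"],o["finger_force"])
go(499.5,-30,32,90)
c=cam("wrist");g=c["img"];cv2.imwrite("pics/w8.png",g[:,:,::-1])
hsv=cv2.cvtColor(g,cv2.COLOR_RGB2HSV)
for k in(110,140):blobs(c,(g[...,0]>k)&(hsv[...,1]>60)&(hsv[...,0]<25),0.005,500)
```

```text
0.044734670493795224 11.999969333410263
t 20.35 pos [498.3 -95.8 145.1] yaw 90.0 turn -0.000 travel 65.8 1.2 113.1
px [524. 311.] area 542.0 xy 732.5 -205.0 size 39.9 17.5 ang 89.8
px [279. 313.] area 2434.5 xy 500.4 -200.9 size 32.1 107.8 ang 89.9
px [413. 103.] area 98200.0 xy 538.3 -46.3 size 214.4 424.3 ang 90.0
px [524. 310.] area 524.0 xy 732.5 -204.4 size 38.8 17.1 ang 90.0
px [306. 312.] area 1138.5 xy 525.0 -205.6 size 52.9 33.8 ang 11.6
px [350. 124.] area 590.5 xy 558.6 -31.5 size 36.0 22.1 ang 80.8
px [283. 110.] area 525.0 xy 510.0 -19.3 size 38.3 41.0 ang 13.7
px [132. 189.] area 8928.0 xy 370.1 -94.4 size 103.4 182.4 ang 50.9
px [338.  81.] area 662.0 xy 545.1 3.8 size 87.7 8.2 ang 2.4
px [275.  59.] area 861.5 xy 493.6 18.7 size 14.9 75.3 ang 85.5
px [422.  95.] area 41205.5 xy 538.6 -46.3 size 214.4 423.6 ang 90.0
```

View pics/w8.png

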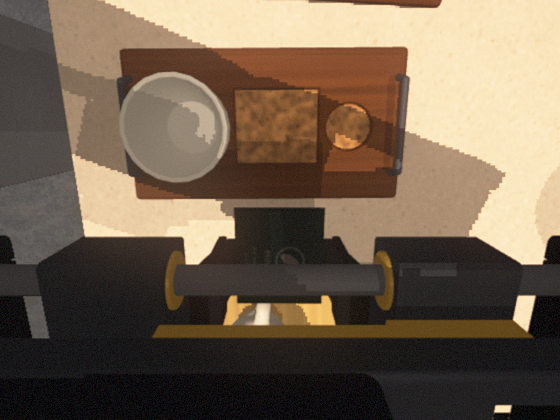

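The tea pocket spans columns 235–319, rows 89–163, and the well is at (349,126). The held sachet's front edge is at row 208, columns 234–325.

Run:
```python
from h import *
c=cam("wrist")
P=[pt(c,u,v,.01)*1000 for u,v in((235,89),(319,89),(319,163),(235,163))]
print("pocket top corners",[p[:2].round(1) for p in P],np.mean(P,0))
print("well",pt(c,349,126,.01)*1000,"tray y edges",pt(c,270,47.5,.01)*1000,pt(c,270,197.5,.01)*1000)
print("sachet front",[pt(c,u,208,.129)*1000 for u in(234,325)])
```

```text
pocket top corners [array([466. ,  -2.5]), array([531.8,  -2.5]), array([533.5, -60.4]), array([464. , -60.4])] [498.84102568 -31.46857275  10.        ]
well [556.79718771 -30.69370288  10.        ] tray y edges [493.62495385  27.32233174  10.        ] [492.77688915 -89.72735895  10.        ]
sachet front [array([478.46536483, -67.22879328, 129.        ]), array([522.60509276, -67.25807742, 129.        ])]
```

Gripping across x leaves the finger only about 10 mm to the tea cup. Instead I'll place the sachet turned 90° (54 along x, 46 along y), with the fingers closing along y, clear of the cup and with ±7 mm margins.

Call:
{"op": "apply_moves", "data": {
  "steps": [
    {"travel": [0,0,0],"delta_rot": [0,0,0.12],"jaw": 40},
    {"travel": [0,0,0],"delta_rot": [0,0,0.12],"jaw": 40},
    {"travel": [0,0,0],"delta_rot": [0,0,0.12],"jaw": 40},
    {"travel": [0,0,0],"delta_rot": [0,0,0.12],"jaw": 40},
    {"travel": [0,0,0],"delta_rot": [0,0,0.12],"jaw": 40},
    {"travel": [0,0,0],"delta_rot": [0,0,0.12],"jaw": 40},
    {"travel": [0,0,0],"delta_rot": [0,0,0.12],"jaw": 40},
    {"travel": [0,0,0],"delta_rot": [0,0,0.12],"jaw": 40}
  ]
}}

```text
clock: 21.12
eef_pos: [0.4984, -0.0952, 0.145]
orientation: [0.955, 0.298, -0.0, -0.0]
contact_force: [1.6, -0.5, -0.1]
gripper_width: 0.0446
finger_force: 12.0
```

Call:
{"op": "apply_moves", "data": {
  "steps": [
    {"travel": [0,0,0],"delta_rot": [0,0,0.12],"jaw": 40},
    {"travel": [0,0,0],"delta_rot": [0,0,0.12],"jaw": 40},
    {"travel": [0,0,0],"delta_rot": [0,0,0.12],"jaw": 40},
    {"travel": [0,0,0],"delta_rot": [0,0,0.12],"jaw": 40},
    {"travel": [0,0,0],"delta_rot": [0,0,0.12],"jaw": 40},
    {"travel": [0.7,-25,0],"delta_rot": [0,0,0.011],"jaw": 40},
    {"travel": [1,-25,20],"delta_rot": [0,0,0],"jaw": 40},
    {"travel": [0,-15,20],"delta_rot": [0,0,0],"jaw": 40}
  ]
}}

```text
clock: 21.78
eef_pos: [0.5013, -0.0291, 0.106]
orientation: [1.0, -0.0, 0.002, 0.0]
contact_force: [0.5, -0.2, -0.0]
gripper_width: 0.0448
finger_force: 12.0
```

Call:
{"op": "apply_moves", "data": {
  "steps": [
    {"travel": [0,0,0],"delta_rot": [0,0,0],"jaw": 40},
    {"travel": [0,0,0],"delta_rot": [0,0,0],"jaw": 40},
    {"travel": [0,0,0],"delta_rot": [0,0,0],"jaw": 40},
    {"travel": [0,0,0],"delta_rot": [0,0,0],"jaw": 40}
  ]
}}

```text
clock: 22.12
eef_pos: [0.501, -0.0309, 0.1064]
orientation: [1.0, 0.0, 0.001, 0.0]
contact_force: [-0.8, -0.7, 0.0]
gripper_width: 0.0447
finger_force: 12.0
```

Run:
```python
from h import *
print(get_obs()["gripper_width"])
go(500,-31,33.5,0)
```

```text
0.04467435986390345
t 22.12 pos [501.  -30.9 106.4] yaw 0.0 turn 0.000 travel -1.0 0.1 72.9
```

Call:
{"op": "apply_moves", "data": {
  "steps": [
    {"travel": [-0.5,0,25],"delta_rot": [0,0,0],"jaw": 40},
    {"travel": [0,0,20],"delta_rot": [0,0,0],"jaw": 40},
    {"travel": [0,0,15],"delta_rot": [0,0,0],"jaw": 40},
    {"travel": [0,0,8],"delta_rot": [0,0,0],"jaw": 40},
    {"travel": [0,0,4.5],"delta_rot": [0,0,0],"jaw": 40},
    {"travel": [0,0,0],"delta_rot": [0,0,0],"jaw": 40},
    {"travel": [0,0,0],"delta_rot": [0,0,0],"jaw": 40},
    {"travel": [0,0,0],"delta_rot": [0,0,0],"jaw": 40}
  ]
}}

```text
clock: 22.78
eef_pos: [0.5005, -0.0301, 0.0337]
orientation: [1.0, 0.001, 0.001, 0.0]
contact_force: [0.7, 0.7, 0.1]
gripper_width: 0.0445
finger_force: 12.0
```

Call:
{"op": "apply_moves", "data": {
  "steps": [
    {"travel": [0,0,0],"delta_rot": [0,0,0],"jaw": 70},
    {"travel": [0,0,0],"delta_rot": [0,0,0],"jaw": 70},
    {"travel": [0,0,0],"delta_rot": [0,0,0],"jaw": 70},
    {"travel": [0,0,-20],"delta_rot": [0,0,0],"jaw": 70},
    {"travel": [0,0,-40],"delta_rot": [0,0,0],"jaw": 70},
    {"travel": [0,0,-40],"delta_rot": [0,0,0],"jaw": 70},
    {"travel": [0,0,-20],"delta_rot": [0,0,0],"jaw": 52},
    {"travel": [0,0,0],"delta_rot": [0,0,0],"jaw": 52}
  ]
}}

```text
clock: 23.45
eef_pos: [0.5033, -0.0304, 0.1589]
orientation: [1.0, 0.001, 0.005, 0.001]
contact_force: [0.8, 0.0, -0.1]
gripper_width: 0.0537
finger_force: 0.0
```

Run:
```python
from h import *
print(get_obs()["gripper_width"])
go(403,-310,152,85)
go(403,-310,152,0)
```

```text
0.0537309613378851
t 23.45 pos [503.3 -30.4 158.9] yaw 0.1 turn -1.482 travel -287.2 -75.6 6.9
t 23.45 pos [503.3 -30.4 158.9] yaw 0.1 turn 0.002 travel -100.3 279.6 6.9
```

Call:
{"op": "apply_moves", "data": {
  "steps": [
    {"travel": [-12.5,35,0],"delta_rot": [0,0,0],"jaw": 52},
    {"travel": [-12.5,35,0],"delta_rot": [0,0,0],"jaw": 52},
    {"travel": [-12.5,35,0],"delta_rot": [0,0,0],"jaw": 52},
    {"travel": [-12.5,35,0],"delta_rot": [0,0,0],"jaw": 52},
    {"travel": [-12.5,35,0],"delta_rot": [0,0,0],"jaw": 52},
    {"travel": [-12.5,35,0],"delta_rot": [0,0,0],"jaw": 52},
    {"travel": [-12.5,35,0],"delta_rot": [0,0,0],"jaw": 52},
    {"travel": [-12.5,35,0],"delta_rot": [0,0,0],"jaw": 52}
  ]
}}

```text
clock: 24.12
eef_pos: [0.3985, -0.311, 0.1518]
orientation: [1.0, 0.001, -0.0, -0.0]
contact_force: [0.6, -0.1, 0.4]
gripper_width: 0.0449
finger_force: 0.0
```

Call:
{"op": "apply_moves", "data": {
  "steps": [
    {"travel": [0,0,0],"delta_rot": [0,0,-0.1235],"jaw": 52},
    {"travel": [0,0,0],"delta_rot": [0,0,-0.1235],"jaw": 52},
    {"travel": [0,0,0],"delta_rot": [0,0,-0.1235],"jaw": 52},
    {"travel": [0,0,0],"delta_rot": [0,0,-0.1235],"jaw": 52},
    {"travel": [0,0,0],"delta_rot": [0,0,-0.1235],"jaw": 52},
    {"travel": [0,0,0],"delta_rot": [0,0,-0.1235],"jaw": 52},
    {"travel": [0,0,0],"delta_rot": [0,0,-0.1235],"jaw": 52},
    {"travel": [0,0,0],"delta_rot": [0,0,-0.1235],"jaw": 52}
  ]
}}

```text
clock: 24.78
eef_pos: [0.3994, -0.3094, 0.1516]
orientation: [0.879, 0.477, -0.0, -0.001]
contact_force: [-0.3, -0.1, 0.2]
gripper_width: 0.045
finger_force: 0.0
```

Call:
{"op": "apply_moves", "data": {
  "steps": [
    {"travel": [0,0,0],"delta_rot": [0,0,-0.1235],"jaw": 52},
    {"travel": [0,0,0],"delta_rot": [0,0,-0.1235],"jaw": 52},
    {"travel": [0,0,0],"delta_rot": [0,0,-0.1235],"jaw": 52},
    {"travel": [0,0,0],"delta_rot": [0,0,-0.1235],"jaw": 52},
    {"travel": [0,0,0],"delta_rot": [0,0,0],"jaw": 52},
    {"travel": [0,0,0],"delta_rot": [0,0,0],"jaw": 52},
    {"travel": [0,0,0],"delta_rot": [0,0,0],"jaw": 52},
    {"travel": [0,0,0],"delta_rot": [0,0,0],"jaw": 52}
  ]
}}

```text
clock: 25.45
eef_pos: [0.3997, -0.3097, 0.1523]
orientation: [0.738, 0.675, 0.0, -0.0]
contact_force: [-0.4, -0.1, -0.3]
gripper_width: 0.045
finger_force: 0.0
```

Run:
```python
from h import *
go(405,-250,50,85)
t=cam("top");c=cam("wrist");cv2.imwrite("pics/w9.png",np.vstack([c["img"][:240],np.zeros((10,560,3),np.uint8),cv2.copyMakeBorder(cv2.resize(t["img"][145:265,140:280],None,fx=2.9,fy=2.9,interpolation=2),0,0,0,154,0)])[:,:,::-1])
blobs(c,c["img"].max(2)<95,0.038,80,roi=(200,60,350,236))
```

```text
t 25.45 pos [ 399.7 -309.7  152.3] yaw 84.8 turn -0.003 travel 60.0 0.1 102.3
px [276. 135.] area 1102.0 xy 403.3 -250.6 size 31.5 27.3 ang 64.8
```

View pics/w9.png

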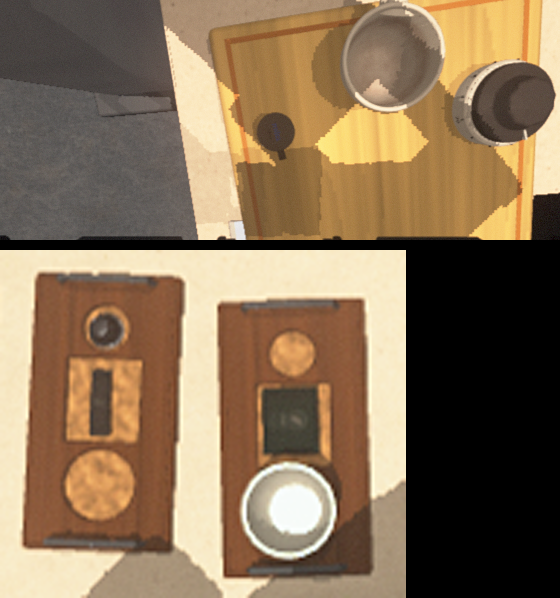

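The sachet lies flat in the tea pocket. The creamer's lid is at (276,132) with its tab towards (282,158), so I'll turn about 13° to grip square to the tab.

Run:
```python
from h import *
c=cam("wrist");m=(c["img"].max(2)<95).astype(np.uint8);k=np.zeros_like(m);k[105:155,250:305]=1
m=cv2.morphologyEx(m*k,cv2.MORPH_OPEN,cv2.getStructuringElement(2,(15,15)))
(u,v),r=cv2.minEnclosingCircle(cv2.findNonZero(m));p=pt(c,u,v,.038)*1000;print(u,v,r,p)
go(p[0],p[1],49.5,97.5)
for a in((343,445,56),): 
  print("cup rim",[pt(c,q,56,.071)*1000 for q in a[:2]],pt(c,394,3,.071)*1000,pt(c,394,110,.071)*1000)
```

```text
274.9082946777344 131.91419982910156 19.200178146362305 [ 404.08376244 -248.6290653    38.        ]
t 25.60 pos [ 399.8 -309.8  152.5] yaw 84.9 turn -0.220 travel 60.1 12.3 103.0
cup rim [array([ 450.47470383, -205.89189539,   71.        ]), array([ 513.00701772, -211.48104251,   71.        ])] [ 481.77405865 -179.546224     71.        ] [ 481.69620688 -240.71492134   71.        ]
```

Call:
{"op": "apply_moves", "data": {
  "steps": [
    {"travel": [0,0,0],"delta_rot": [0,0,-0.11],"jaw": 48},
    {"travel": [0,0,0],"delta_rot": [0,0,-0.11],"jaw": 48},
    {"travel": [30,6,20],"delta_rot": [0,0,0],"jaw": 48},
    {"travel": [30,6,30],"delta_rot": [0,0,0],"jaw": 48},
    {"travel": [0,0,25],"delta_rot": [0,0,0],"jaw": 48},
    {"travel": [0,0,18],"delta_rot": [0,0,0],"jaw": 48},
    {"travel": [0,0,10],"delta_rot": [0,0,0],"jaw": 48},
    {"travel": [0,0,0],"delta_rot": [0,0,0],"jaw": 48}
  ]
}}

```text
clock: 26.27
eef_pos: [0.4023, -0.2484, 0.0482]
orientation: [0.659, 0.752, -0.0, -0.002]
contact_force: [-1.0, 0.4, -0.4]
gripper_width: 0.0415
finger_force: 0.0
```

Call:
{"op": "apply_moves", "data": {
  "steps": [
    {"travel": [0,0,0],"delta_rot": [0,0,0],"jaw": 48},
    {"travel": [0,0,0],"delta_rot": [0,0,0],"jaw": 48},
    {"travel": [0,0,0],"delta_rot": [0,0,0],"jaw": 20},
    {"travel": [0,0,0],"delta_rot": [0,0,0],"jaw": 20},
    {"travel": [0,0,0],"delta_rot": [0,0,0],"jaw": 20},
    {"travel": [0,0,0],"delta_rot": [0,0,0],"jaw": 20},
    {"travel": [0,0,0],"delta_rot": [0,0,0],"jaw": 20},
    {"travel": [0,0,0],"delta_rot": [0,0,0],"jaw": 20}
  ],
  "squeeze": 10
}}

```text
clock: 26.93
eef_pos: [0.4042, -0.2502, 0.0511]
orientation: [0.659, 0.752, -0.0, 0.001]
contact_force: [-0.8, -0.4, 5.9]
gripper_width: 0.0262
finger_force: 10.0
```

Call:
{"op": "apply_moves", "data": {
  "steps": [
    {"travel": [0,0,-10],"delta_rot": [0,0,0],"jaw": 20},
    {"travel": [0,0,-20],"delta_rot": [0,0,0],"jaw": 20},
    {"travel": [0,0,-30],"delta_rot": [0,0,0],"jaw": 20},
    {"travel": [0,0,-30],"delta_rot": [0,0,0],"jaw": 20},
    {"travel": [0,0,-10],"delta_rot": [0,0,0],"jaw": 20},
    {"travel": [0,0,0],"delta_rot": [0,0,0],"jaw": 20},
    {"travel": [0,0,0],"delta_rot": [0,0,0],"jaw": 20},
    {"travel": [0,0,0],"delta_rot": [0,0,0],"jaw": 20}
  ]
}}

```text
clock: 27.6
eef_pos: [0.4028, -0.2488, 0.1488]
orientation: [0.659, 0.752, 0.0, -0.001]
contact_force: [0.1, 0.5, -0.7]
gripper_width: 0.0263
finger_force: 10.0
```

Run:
```python
from h import *
print(get_obs()["gripper_width"],get_obs()["finger_force"])
go(557.5,-30.8,90)
```

```text
0.026268776303501724 10.000027021669666
t 27.60 pos [ 402.8 -248.8  148.8] yaw 97.6 turn -0.000 travel 195.6 182.2 58.8
```

The creamer is held at 26.3 mm. With closing along x the opening fingers would reach the sachet and the handle, so I'll turn to yaw 0 for placing.

Call:
{"op": "apply_moves", "data": {
  "steps": [
    {"travel": [0,0,0],"delta_rot": [0,0,0.1217],"jaw": 20},
    {"travel": [0,0,0],"delta_rot": [0,0,0.1217],"jaw": 20},
    {"travel": [0,0,0],"delta_rot": [0,0,0.1217],"jaw": 20},
    {"travel": [0,0,0],"delta_rot": [0,0,0.1217],"jaw": 20},
    {"travel": [0,0,0],"delta_rot": [0,0,0.1217],"jaw": 20},
    {"travel": [0,0,0],"delta_rot": [0,0,0.1217],"jaw": 20},
    {"travel": [0,0,0],"delta_rot": [0,0,0.1217],"jaw": 20},
    {"travel": [0,0,0],"delta_rot": [0,0,0.1217],"jaw": 20}
  ]
}}

```text
clock: 28.27
eef_pos: [0.4025, -0.2486, 0.148]
orientation: [0.935, 0.354, -0.001, -0.002]
contact_force: [-0.1, 0.7, -0.2]
gripper_width: 0.0265
finger_force: 10.0
```

Call:
{"op": "apply_moves", "data": {
  "steps": [
    {"travel": [0,0,0],"delta_rot": [0,0,0.1217],"jaw": 20},
    {"travel": [0,0,0],"delta_rot": [0,0,0.1217],"jaw": 20},
    {"travel": [0,0,0],"delta_rot": [0,0,0.1217],"jaw": 20},
    {"travel": [0,0,0],"delta_rot": [0,0,0.1217],"jaw": 20},
    {"travel": [0,0,0],"delta_rot": [0,0,0.1217],"jaw": 20},
    {"travel": [0,0,0],"delta_rot": [0,0,0.1217],"jaw": 20},
    {"travel": [22,-31,0],"delta_rot": [0,0,0],"jaw": 20},
    {"travel": [22,-31,0],"delta_rot": [0,0,0],"jaw": 20}
  ]
}}

```text
clock: 28.93
eef_pos: [0.4463, -0.1876, 0.1482]
orientation: [1.0, -0.003, -0.002, -0.001]
contact_force: [0.1, -0.2, 0.8]
gripper_width: 0.0264
finger_force: 10.0
```

Call:
{"op": "apply_moves", "data": {
  "steps": [
    {"travel": [22,-31,0],"delta_rot": [0,0,0],"jaw": 20},
    {"travel": [22,-31,0],"delta_rot": [0,0,0],"jaw": 20},
    {"travel": [22,-31,0],"delta_rot": [0,0,0],"jaw": 20},
    {"travel": [22,-31,0],"delta_rot": [0,0,0],"jaw": 20},
    {"travel": [22,-31,20],"delta_rot": [0,0,0],"jaw": 20},
    {"travel": [0,0,20],"delta_rot": [0,0,0],"jaw": 20},
    {"travel": [0,0,0],"delta_rot": [0,0,0],"jaw": 20},
    {"travel": [0,0,0],"delta_rot": [0,0,0],"jaw": 20}
  ]
}}

```text
clock: 29.6
eef_pos: [0.5544, -0.0329, 0.1077]
orientation: [1.0, 0.0, -0.004, -0.001]
contact_force: [0.9, -0.3, -0.6]
gripper_width: 0.0264
finger_force: 10.0
```

Call:
{"op": "apply_moves", "data": {
  "steps": [
    {"travel": [0,0,0],"delta_rot": [0,0,0],"jaw": 20},
    {"travel": [0,0,0],"delta_rot": [0,0,0],"jaw": 20}
  ]
}}

```text
clock: 29.77
eef_pos: [0.5571, -0.0347, 0.1116]
orientation: [1.0, -0.001, 0.0, 0.0]
contact_force: [-0.3, 1.0, -0.1]
gripper_width: 0.0267
finger_force: 10.0
```

Run:
```python
from h import *
print(get_obs()["gripper_width"])
go(556.5,-31,36,0)
c=cam("wrist");g=c["img"];hsv=cv2.cvtColor(g,cv2.COLOR_RGB2HSV)
blobs(c,(g[...,0]>125)&(hsv[...,1]>60)&(hsv[...,0]<25),0.005,100,roi=(235,165,325,236))
cv2.imwrite("pics/w10.png",g[:,:,::-1])
```

```text
0.026656788631713862
t 29.77 pos [557.1 -34.7 111.6] yaw -0.1 turn -0.002 travel -0.6 -3.7 75.6
px [271. 214.] area 616.5 xy 560.4 -31.4 size 33.3 22.4 ang 89.9
```

Call:
{"op": "apply_moves", "data": {
  "steps": [
    {"travel": [-0.6,-3.6,25],"delta_rot": [0,0,0],"jaw": 20},
    {"travel": [0,0,20],"delta_rot": [0,0,0],"jaw": 20},
    {"travel": [0,0,14],"delta_rot": [0,0,0],"jaw": 20},
    {"travel": [0,0,8],"delta_rot": [0,0,0],"jaw": 20},
    {"travel": [0,0,6],"delta_rot": [0,0,0],"jaw": 20},
    {"travel": [0,0,0],"delta_rot": [0,0,0],"jaw": 20},
    {"travel": [0,0,0],"delta_rot": [0,0,0],"jaw": 20},
    {"travel": [0,0,0],"delta_rot": [0,0,0],"jaw": 20}
  ]
}}

```text
clock: 30.48
eef_pos: [0.5575, -0.0304, 0.0392]
orientation: [1.0, -0.0, 0.001, 0.0]
contact_force: [-0.2, 0.2, -0.1]
gripper_width: 0.0263
finger_force: 10.0
```

Run:
```python
from h import *
o=get_obs();print(o["contact_force"],o["gripper_width"]);go(556.5,-31,35,0)
```

```text
[-0.19168917  0.18861649 -0.06474894] 0.02629206016505581
t 30.48 pos [557.5 -30.4  39.2] yaw -0.0 turn -0.001 travel -1.0 0.6 4.2
```

Go down gently another 4 mm, watching the force.

Call:
{"op": "apply_moves", "data": {
  "steps": [
    {"travel": [-0.7,0.4,2],"delta_rot": [0,0,0],"jaw": 20},
    {"travel": [0,0,1.5],"delta_rot": [0,0,0],"jaw": 20},
    {"travel": [0,0,0],"delta_rot": [0,0,0],"jaw": 20},
    {"travel": [0,0,0],"delta_rot": [0,0,0],"jaw": 20},
    {"travel": [0,0,0],"delta_rot": [0,0,0],"jaw": 20}
  ]
}}

```text
clock: 30.9
eef_pos: [0.5569, -0.0306, 0.036]
orientation: [1.0, -0.0, 0.001, 0.0]
contact_force: [-1.4, 0.1, 6.9]
gripper_width: 0.0264
finger_force: 10.0
```

Call:
{"op": "apply_moves", "data": {
  "steps": [
    {"travel": [0,0,0],"delta_rot": [0,0,0],"jaw": 50},
    {"travel": [0,0,0],"delta_rot": [0,0,0],"jaw": 50},
    {"travel": [0,0,0],"delta_rot": [0,0,0],"jaw": 50},
    {"travel": [0,0,-15],"delta_rot": [0,0,0],"jaw": 50},
    {"travel": [0,0,-40],"delta_rot": [0,0,0],"jaw": 50},
    {"travel": [0,0,-40],"delta_rot": [0,0,0],"jaw": 50},
    {"travel": [0,0,-25],"delta_rot": [0,0,0],"jaw": 92},
    {"travel": [0,0,0],"delta_rot": [0,0,0],"jaw": 92}
  ]
}}

```text
clock: 31.57
eef_pos: [0.56, -0.0311, 0.1615]
orientation: [1.0, -0.0, 0.006, 0.001]
contact_force: [0.0, -0.7, 1.5]
gripper_width: 0.0504
finger_force: 0.0
```

Run:
```python
from h import *
go(481,-270,155,90)
go(481,-270,155,0)
```

```text
t 31.57 pos [560.  -31.1 161.5] yaw -0.0 turn -1.571 travel -238.9 -79.0 6.5
t 31.57 pos [560.  -31.1 161.5] yaw -0.0 turn -0.000 travel -79.0 238.9 6.5
```

The creamer touched the floor and was released. Now the cup: I'll cross-check its rim centre and handle heading from the stored views.

Run:
```python
from h import *
c=dict(np.load("w1.npz"));
print("w1",(pt(c,161.5,209,.071)+pt(c,223,209,.071))*500, pt(c,192,182,.071)*1000)
print("handle tip",pt(c,140,203,.05)*1000)
t=cam("top");g=t["img"];hsv=cv2.cvtColor(g,cv2.COLOR_RGB2HSV)
blobs(t,(hsv[...,1]<95)&(g.max(2)>110),0.071,150,roi=(296,190,340,230))
g=t["img"];
print("handle top",pt(t,299,206,.05)*1000)
m=cv2.resize(g[143:268,140:350],None,fx=3.6,fy=3.6,interpolation=2);cv2.imwrite("pics/t10.png",m[:,:,::-1])
```

```text
w1 [ 487.71507936 -213.63608012   71.        ] [ 514.46800343 -215.24184277   71.        ]
handle tip [ 488.66955897 -154.12895785   50.        ]
px [310. 212.] area 723.5 xy 477.2 -194.7 size 64.9 92.1 ang 12.1
handle top [ 487.9631735  -165.08191783   50.        ]
```

Call:
{"op": "apply_moves", "data": {
  "steps": [
    {"travel": [-11.9,34.9,0],"delta_rot": [0,0,0],"jaw": 88},
    {"travel": [-11.9,34.9,0],"delta_rot": [0,0,0],"jaw": 88},
    {"travel": [-11.9,34.9,0],"delta_rot": [0,0,0],"jaw": 88},
    {"travel": [-11.9,34.9,0],"delta_rot": [0,0,0],"jaw": 88},
    {"travel": [-11.9,34.9,0],"delta_rot": [0,0,0],"jaw": 88},
    {"travel": [-11.9,34.9,0],"delta_rot": [0,0,0],"jaw": 88},
    {"travel": [-11.9,34.9,0],"delta_rot": [0,0,0],"jaw": 88},
    {"travel": [0,0,0],"delta_rot": [0,0,-0.1236],"jaw": 88}
  ]
}}

```text
clock: 32.28
eef_pos: [0.4696, -0.2798, 0.153]
orientation: [0.998, 0.059, -0.001, 0.001]
contact_force: [0.6, 0.9, 1.2]
gripper_width: 0.0766
finger_force: 0.0
```

Call:
{"op": "apply_moves", "data": {
  "steps": [
    {"travel": [0,0,0],"delta_rot": [0,0,-0.1236],"jaw": 88},
    {"travel": [0,0,0],"delta_rot": [0,0,-0.1236],"jaw": 88},
    {"travel": [0,0,0],"delta_rot": [0,0,-0.1236],"jaw": 88},
    {"travel": [0,0,0],"delta_rot": [0,0,-0.1236],"jaw": 88},
    {"travel": [0,0,0],"delta_rot": [0,0,-0.1236],"jaw": 88},
    {"travel": [0,0,0],"delta_rot": [0,0,-0.1236],"jaw": 88},
    {"travel": [0,0,0],"delta_rot": [0,0,-0.1236],"jaw": 88},
    {"travel": [0,0,0],"delta_rot": [0,0,-0.1236],"jaw": 88}
  ]
}}

```text
clock: 32.95
eef_pos: [0.4715, -0.2739, 0.1524]
orientation: [0.848, 0.53, -0.001, -0.002]
contact_force: [0.0, 0.3, 1.2]
gripper_width: 0.0764
finger_force: 0.0
```

Call:
{"op": "apply_moves", "data": {
  "steps": [
    {"travel": [0,0,0],"delta_rot": [0,0,-0.1236],"jaw": 88},
    {"travel": [0,0,0],"delta_rot": [0,0,-0.1236],"jaw": 88},
    {"travel": [0,0,0],"delta_rot": [0,0,-0.1236],"jaw": 88},
    {"travel": [0,0,0],"delta_rot": [0,0,0],"jaw": 88},
    {"travel": [0,0,0],"delta_rot": [0,0,0],"jaw": 88},
    {"travel": [0,0,0],"delta_rot": [0,0,0],"jaw": 88},
    {"travel": [0,0,0],"delta_rot": [0,0,0],"jaw": 88}
  ]
}}

```text
clock: 33.53
eef_pos: [0.4722, -0.2745, 0.1539]
orientation: [0.738, 0.674, -0.0, -0.0]
contact_force: [0.0, 0.3, -0.5]
gripper_width: 0.0765
finger_force: 0.0
```

Run:
```python
from h import *
go(481.7,-209.5,72,85)
c=cam("wrist");g=c["img"];cv2.imwrite("pics/w11.png",g[:,:,::-1])
hsv=cv2.cvtColor(g,cv2.COLOR_RGB2HSV)
u=px(c,[.4817,-.2095,.071]);print("expected px",u)
gr=cv2.GaussianBlur(cv2.cvtColor(g,cv2.COLOR_RGB2GRAY),(3,3),0)
x0,y0=int(u[0])-90,max(0,int(u[1])-90)
k=cv2.HoughCircles(gr[y0:236,x0:x0+180],cv2.HOUGH_GRADIENT,1.5,15,param1=80,param2=25,minRadius=35,maxRadius=62)
for a in (k[0][:4] if k is not None else []): print(a+[x0,y0,0],pt(c,a[0]+x0,a[1]+y0,.071)*1000)
for th in(80,95,110): blobs(c,(hsv[...,1]<th)&(g.max(2)>70),0.071,1500,roi=(x0,y0,x0+180,236))
t=cam("top");g=t["img"];hsv=cv2.cvtColor(g,cv2.COLOR_RGB2HSV)
```

```text
t 33.53 pos [ 472.2 -274.5  153.9] yaw 84.8 turn -0.003 travel 65.6 3.8 81.9
expected px [281.5920391  126.91248443]
[284.75 125.25  46.25] [ 483.84203537 -208.63804246   71.        ]
[266.75       116.25        61.09999847] [ 472.73150412 -201.94646732   71.        ]
[275.75       137.25        56.15000153] [ 477.28981657 -215.73124436   71.        ]
[298.25       134.25        57.79999924] [ 492.16372014 -215.15200071   71.        ]
px [283. 111.] area 7812.0 xy 486.2 -204.8 size 74.9 62.0 ang 48.7
px [278.  80.] area 12167.5 xy 481.5 -197.9 size 84.9 111.3 ang 84.8
px [278.  80.] area 12349.0 xy 481.4 -197.9 size 84.9 111.4 ang 84.8
```

The rim centre is confirmed at about (483,−209), radius 31 mm. I'll grasp it.

Call:
{"op": "apply_moves", "data": {
  "steps": [
    {"travel": [33,2.4,0],"delta_rot": [0,0,0],"jaw": 88},
    {"travel": [33,2.4,0],"delta_rot": [0,0,0],"jaw": 88},
    {"travel": [0,0,20],"delta_rot": [0,0,0],"jaw": 88},
    {"travel": [0,0,25],"delta_rot": [0,0,0],"jaw": 88},
    {"travel": [0,0,20],"delta_rot": [0,0,0],"jaw": 88},
    {"travel": [0,0,10],"delta_rot": [0,0,0],"jaw": 88},
    {"travel": [0,0,6],"delta_rot": [0,0,0],"jaw": 88},
    {"travel": [0,0,0],"delta_rot": [0,0,0],"jaw": 88}
  ]
}}

```text
clock: 34.3
eef_pos: [0.4823, -0.2091, 0.0724]
orientation: [0.738, 0.675, -0.0, -0.001]
contact_force: [-0.9, 0.7, 0.1]
gripper_width: 0.0767
finger_force: 0.0
```

Call:
{"op": "apply_moves", "data": {
  "steps": [
    {"travel": [0,0,0],"delta_rot": [0,0,0],"jaw": 88},
    {"travel": [0,0,0],"delta_rot": [0,0,0],"jaw": 88},
    {"travel": [0,0,0],"delta_rot": [0,0,0],"jaw": 60},
    {"travel": [0,0,0],"delta_rot": [0,0,0],"jaw": 60},
    {"travel": [0,0,0],"delta_rot": [0,0,0],"jaw": 60},
    {"travel": [0,0,0],"delta_rot": [0,0,0],"jaw": 60},
    {"travel": [0,0,0],"delta_rot": [0,0,0],"jaw": 60}
  ],
  "squeeze": 18
}}

```text
clock: 34.88
eef_pos: [0.4831, -0.2097, 0.0741]
orientation: [0.738, 0.675, -0.0, 0.0]
contact_force: [-1.6, 0.3, 4.8]
gripper_width: 0.0611
finger_force: 18.0
```

Call:
{"op": "apply_moves", "data": {
  "steps": [
    {"travel": [0,0,-5],"delta_rot": [0,0,0],"jaw": 60},
    {"travel": [0,0,-10],"delta_rot": [0,0,0],"jaw": 60},
    {"travel": [0,0,-10],"delta_rot": [0,0,0],"jaw": 60},
    {"travel": [0,0,0],"delta_rot": [0,0,0],"jaw": 60},
    {"travel": [0,0,0],"delta_rot": [0,0,0],"jaw": 60},
    {"travel": [0,0,0],"delta_rot": [0,0,0],"jaw": 60}
  ]
}}

```text
clock: 35.38
eef_pos: [0.4831, -0.2094, 0.0987]
orientation: [0.738, 0.675, 0.0, 0.0]
contact_force: [0.3, -0.3, -0.5]
gripper_width: 0.0614
finger_force: 18.0
```

Run:
```python
from h import *
o=get_obs();print(o["gripper_width"],o["finger_force"],o["contact_force"])
go(455,125.3,160,85)
```

```text
0.06138189365151052 17.999899123533396 [ 0.31365356 -0.28680278 -0.49090858]
t 35.38 pos [ 483.1 -209.4   98.7] yaw 85.0 turn -0.001 travel 331.0 -57.2 -61.3
```

The cup is held: width 61 mm, 18 N. I'll lift it and carry it smoothly.

Call:
{"op": "apply_moves", "data": {
  "steps": [
    {"travel": [0,0,-12],"delta_rot": [0,0,0],"jaw": 60},
    {"travel": [0,0,-20],"delta_rot": [0,0,0],"jaw": 60},
    {"travel": [0,0,-20],"delta_rot": [0,0,0],"jaw": 60},
    {"travel": [8,-1.3,-8],"delta_rot": [0,0,0],"jaw": 60},
    {"travel": [16,-2.7,0],"delta_rot": [0,0,0],"jaw": 60},
    {"travel": [22,-3.8,0],"delta_rot": [0,0,0],"jaw": 60},
    {"travel": [25,-4.3,0],"delta_rot": [0,0,0],"jaw": 60},
    {"travel": [25,-4.3,0],"delta_rot": [0,0,0],"jaw": 60}
  ]
}}

```text
clock: 36.05
eef_pos: [0.4745, -0.111, 0.1584]
orientation: [0.738, 0.675, 0.0, -0.0]
contact_force: [0.6, -0.1, -0.8]
gripper_width: 0.0615
finger_force: 18.0
```

Call:
{"op": "apply_moves", "data": {
  "steps": [
    {"travel": [25,-4.3,0],"delta_rot": [0,0,0],"jaw": 60},
    {"travel": [25,-4.3,0],"delta_rot": [0,0,0],"jaw": 60},
    {"travel": [25,-4.3,0],"delta_rot": [0,0,0],"jaw": 60},
    {"travel": [25,-4.3,0],"delta_rot": [0,0,0],"jaw": 60},
    {"travel": [25,-4.3,0],"delta_rot": [0,0,0],"jaw": 60},
    {"travel": [25,-4.3,0],"delta_rot": [0,0,0],"jaw": 60},
    {"travel": [25,-4.3,0],"delta_rot": [0,0,0],"jaw": 60},
    {"travel": [25,-4.3,0],"delta_rot": [0,0,0],"jaw": 60}
  ]
}}

```text
clock: 36.72
eef_pos: [0.4576, 0.0916, 0.1584]
orientation: [0.738, 0.675, -0.0, -0.0]
contact_force: [0.4, -0.3, -1.7]
gripper_width: 0.0617
finger_force: 18.0
```

Call:
{"op": "apply_moves", "data": {
  "steps": [
    {"travel": [20,-3.5,0],"delta_rot": [0,0,0],"jaw": 60},
    {"travel": [12,-2,0],"delta_rot": [0,0,0],"jaw": 60},
    {"travel": [4,-0.8,0],"delta_rot": [0,0,0],"jaw": 60},
    {"travel": [0,0,0],"delta_rot": [0,0,0],"jaw": 60},
    {"travel": [0,0,0],"delta_rot": [0,0,0],"jaw": 60},
    {"travel": [0,0,0],"delta_rot": [0,0,0],"jaw": 60},
    {"travel": [0,0,0],"delta_rot": [0,0,0],"jaw": 60}
  ]
}}

```text
clock: 37.3
eef_pos: [0.4554, 0.1256, 0.1584]
orientation: [0.738, 0.675, -0.0, 0.0]
contact_force: [-0.8, 0.1, -1.6]
gripper_width: 0.0613
finger_force: 18.0
```

Run:
```python
from h import *
o=get_obs();print(o["gripper_width"],o["finger_force"],o["contact_force"])
go(455.3,125.4,75,85)
```

```text
0.06128815562656036 17.999779751698952 [-0.77712927  0.12475133 -1.55481865]
t 37.30 pos [455.4 125.6 158.4] yaw 84.9 turn -0.002 travel -0.2 -0.1 83.4
```

Call:
{"op": "apply_moves", "data": {
  "steps": [
    {"travel": [0,0,15],"delta_rot": [0,0,0],"jaw": 60},
    {"travel": [0,0,20],"delta_rot": [0,0,0],"jaw": 60},
    {"travel": [0,0,20],"delta_rot": [0,0,0],"jaw": 60},
    {"travel": [0,0,15],"delta_rot": [0,0,0],"jaw": 60},
    {"travel": [0,0,9],"delta_rot": [0,0,0],"jaw": 60},
    {"travel": [0,0,6],"delta_rot": [0,0,0],"jaw": 60},
    {"travel": [0,0,5],"delta_rot": [0,0,0],"jaw": 60},
    {"travel": [0,0,4],"delta_rot": [0,0,0],"jaw": 60}
  ]
}}

```text
clock: 37.97
eef_pos: [0.4559, 0.1262, 0.0646]
orientation: [0.738, 0.675, 0.0, 0.0]
contact_force: [0.3, 0.3, -0.6]
gripper_width: 0.061
finger_force: 18.0
```

Call:
{"op": "apply_moves", "data": {
  "steps": [
    {"travel": [0,0,2],"delta_rot": [0,0,0],"jaw": 60},
    {"travel": [0,0,1],"delta_rot": [0,0,0],"jaw": 60},
    {"travel": [0,0,0],"delta_rot": [0,0,0],"jaw": 60},
    {"travel": [0,0,0],"delta_rot": [0,0,0],"jaw": 60},
    {"travel": [0,0,0],"delta_rot": [0,0,0],"jaw": 60}
  ]
}}

```text
clock: 38.38
eef_pos: [0.4557, 0.1264, 0.0619]
orientation: [0.738, 0.675, 0.0, 0.0]
contact_force: [0.2, 0.6, -0.2]
gripper_width: 0.0612
finger_force: 18.0
```

Call:
{"op": "apply_moves", "data": {
  "steps": [
    {"travel": [0,0,1.5],"delta_rot": [0,0,0],"jaw": 60},
    {"travel": [0,0,1],"delta_rot": [0,0,0],"jaw": 60},
    {"travel": [0,0,0],"delta_rot": [0,0,0],"jaw": 60},
    {"travel": [0,0,0],"delta_rot": [0,0,0],"jaw": 60},
    {"travel": [0,0,0],"delta_rot": [0,0,0],"jaw": 60}
  ]
}}

```text
clock: 38.8
eef_pos: [0.4555, 0.1264, 0.0591]
orientation: [0.738, 0.675, 0.0, 0.0]
contact_force: [-0.2, -0.7, 0.0]
gripper_width: 0.0616
finger_force: 18.0
```

Call:
{"op": "apply_moves", "data": {
  "steps": [
    {"travel": [0,0,1],"delta_rot": [0,0,0],"jaw": 60},
    {"travel": [0,0,0.5],"delta_rot": [0,0,0],"jaw": 60},
    {"travel": [0,0,0],"delta_rot": [0,0,0],"jaw": 60},
    {"travel": [0,0,0],"delta_rot": [0,0,0],"jaw": 60}
  ]
}}

```text
clock: 39.13
eef_pos: [0.4556, 0.1265, 0.0589]
orientation: [0.738, 0.675, -0.0, -0.0]
contact_force: [-5.1, -0.8, 14.0]
gripper_width: 0.0613
finger_force: 18.0
```

The cup is in firm contact at the expected height (TCP 58.9). Ease off slightly, release and rise.

Call:
{"op": "apply_moves", "data": {
  "steps": [
    {"travel": [0,0,-0.7],"delta_rot": [0,0,0],"jaw": 60},
    {"travel": [0,0,0],"delta_rot": [0,0,0],"jaw": 86},
    {"travel": [0,0,0],"delta_rot": [0,0,0],"jaw": 86},
    {"travel": [0,0,0],"delta_rot": [0,0,0],"jaw": 86},
    {"travel": [0,0,-10],"delta_rot": [0,0,0],"jaw": 86},
    {"travel": [0,0,-30],"delta_rot": [0,0,0],"jaw": 86},
    {"travel": [0,0,-40],"delta_rot": [0,0,0],"jaw": 86},
    {"travel": [0,0,-40],"delta_rot": [0,0,0],"jaw": 86}
  ]
}}

```text
clock: 39.8
eef_pos: [0.4541, 0.1262, 0.179]
orientation: [0.738, 0.675, -0.001, -0.001]
contact_force: [1.3, 1.1, -0.6]
gripper_width: 0.0747
finger_force: 0.0
```

Call:
{"op": "apply_moves", "data": {
  "steps": [
    {"travel": [-40,0,-30],"delta_rot": [0,0,0],"jaw": 86},
    {"travel": [-41,0,0],"delta_rot": [0,0,0],"jaw": 86},
    {"travel": [-41,0,0],"delta_rot": [0,0,0],"jaw": 86},
    {"travel": [-41,0,0],"delta_rot": [0,0,0],"jaw": 86},
    {"travel": [-41,0,0],"delta_rot": [0,0,0],"jaw": 86},
    {"travel": [-41,0,0],"delta_rot": [0,0,0],"jaw": 86},
    {"travel": [-41,0,0],"delta_rot": [0,0,0],"jaw": 86},
    {"travel": [0,0,0],"delta_rot": [0,0,0],"jaw": 86}
  ]
}}

```text
clock: 40.47
eef_pos: [0.43, -0.1584, 0.2043]
orientation: [0.74, 0.673, -0.001, 0.002]
contact_force: [-0.1, 0.1, 0.1]
gripper_width: 0.075
finger_force: 0.0
```

Run:
```python
from h import *
t=cam("top");s=cam("scene")
a=cv2.resize(t["img"][145:265,140:280],None,fx=2.9,fy=2.9,interpolation=2)
b=cv2.resize(s["img"][205:330,150:320],(394,348)[:2],interpolation=2)
cv2.imwrite("pics/end.png",np.hstack([a,b])[:,:,::-1])
```

```text
(no output)
```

View pics/end.png

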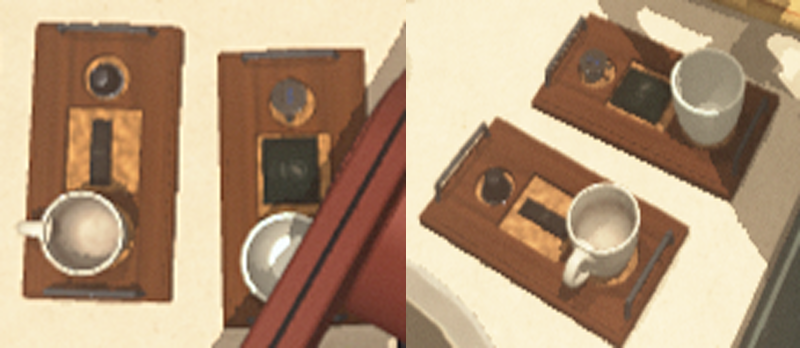

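The final view shows everything in its recess. I'll check the centres by casting rays at the right heights, then compare them in the tray frames.

Run:
```python
from h import *
t=cam("top");s=cam("scene")
def tr(p,o,a):
    a=np.radians(a);d=p[:2]*1000-o;return (np.array([[np.cos(a),np.sin(a)],[-np.sin(a),np.cos(a)]])@d).round(1)
C=(np.array([511.5,122]),-3.2);T=(np.array([487,-31.2]),0)   # tray frames as the top camera sees them
for n,c,u,v,z,f in(("cup top",t,168.6,225,.056,C),("cup scene",s,235,282.2,.056,C),("creamer top",t,240,179.8,.023,T),("creamer scene",s,232,228.7,.023,T),("capsule",t,176.9,171.9,.022,C),("sachet",t,240.3,204,.014,T)):
    print(n,tr(pt(c,u,v,z),*f))
g=s["img"];cv2.imwrite("pics/e2.png",g[:,:,::-1])
hsv=cv2.cvtColor(g,cv2.COLOR_RGB2HSV)
# scene check of tray frame: visible coffee small well and pocket cork
blobs(s,(hsv[...,2]>130)&(hsv[...,1]>100)&(hsv[...,0]<25),0.005,60,roi=(150,205,320,330))
```

```text
cup top [-59.1  -1.5]
cup scene [-56.7  -0.5]
creamer top [66.5 -0.6]
creamer scene [66.   5.3]
capsule [64.3 -4.6]
sachet [11.2  0.6]
px [260. 284.] area 93.5 xy 428.9 74.0 size 18.7 58.0 ang 84.4
px [202. 284.] area 1863.0 xy 514.2 119.1 size 117.6 226.1 ang 86.7
px [239. 245.] area 432.0 xy 500.9 -19.1 size 204.1 81.3 ang 2.9
px [235. 217.] area 105.0 xy 574.6 -82.0 size 44.1 41.6 ang 27.0
px [305. 208.] area 176.0 xy 435.3 -176.9 size 81.6 35.7 ang 27.1
```

```bash
python3 -c "
from bench import *
print(sign_off())"
```

```text
the job is handed in; nothing more can be done
None
```

I made up both trays and handed the job in at about 40 s. In the last pictures every item sat in its recess, upright or flat; the hand-in gave no verdict, and I didn't re-measure the tea cup, kitchen timer or tea light.

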